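# Fill the tablet tin, close it with its double lid and take the outer lid off again

## Task

Tidy the folding table: first put both round detergent tablets into the steel tin and the clothes peg into the shallow tray. Then bring the nested pair of lids over together (the tall knob lifts both) and lower it onto the tin, which stays where it stands, until the inner lid is fully seated on the rim; after that lift the outer lid alone off again (by its neck), leaving the inner lid seated and undisturbed. Finish while still holding the outer lid level in the air, its lower edge at least two centimetres above the top of the knob; do not put it down or let go, and leave the cup, the brush and the jar alone.

Things in the scene. Friction and masses are not known exactly. Their poses are not given: they have to be found in the camera images.
- tin: Loose round open steel tin, 0.8 kg, 132 mm outside diameter, 75 mm high, wall 4 mm, floor 4 mm thick (inside 124 mm across). Origin: centre of its underside; z up. Its rim is 75 mm above the origin.
- inner_lid: Inner lid, grey plastic, 0.14 kg: flange 128 mm across, 4 mm thick, that sits on the tin's rim; plug below it 114 mm across, 12 mm deep; straight wooden knob, 26 mm diameter, top 70 mm above the origin. Origin: centre of the flange's underside (seated: 75 mm above the tin's origin); z up the knob. At the start it stands on its plug on the table, origin 12 mm up, the outer lid over it.
- outer_lid: Outer lid, aluminium, 0.16 kg: plate 152 mm across, 4 mm thick; neck (tube 54 mm outside, 42 inside) from 4 to 38 mm above the origin; skirt, 144 mm inside, down to 13 mm below it. Origin: centre of the plate's underside. Lies loose on the inner lid's flange, origin 4 mm above that lid's; the knob passes through the neck, 28 mm out of its top: the knob lifts both lids, the neck only this one.
- tray: Shallow open white plastic tray, fixed to the table, outside 120 mm (its x) by 160 mm (its y), 40 mm high, walls 4 mm, floor 4 mm. Origin: centre of its underside.
- tablet0: Pale round detergent tablet lying flat, 34 mm diameter, 20 mm high, 25 g. Origin: centre of its underside.
- tablet1: A second, equal detergent tablet (34 mm diameter, 20 mm high, 25 g). Origin: centre of its underside.
- peg: Wooden clothes peg lying on the table, 76 mm long (its x), 12 mm wide (its y), 14 mm high, 12 g. Origin: centre of its underside.
- coin_cup: Bystander: red plastic cup, 72 mm across, 50 mm high, just beyond the work. Origin: centre of its underside.
- lint_brush: Bystander: brush lying at the robot's right, handle along its x. Origin on its underside.
- stain_jar: Bystander: closed jar, 60 mm across, 85 mm high, at the robot's left. Origin: centre of its underside.

How it is judged:
By the outcome, as a careful person would: the job done as asked, in the order asked, and still so for the second after the job is handed in, while the arm keeps its last pose, push and grip.
It also fails if it takes over 72 s, if anything falls off the work surface, if the arm or the gripper's body presses on something with over 40 N, if the wrist force passes 120 N, or if a joint passes its speed limit or range.

## Robot

A 6-joint arm with a two-finger parallel gripper is mounted at the origin on the work surface. World frame = base frame: x ahead of the robot, y to its left, z up, the work surface at z = 0. Lengths are in m, angles in rad, forces in N, time in s.
With the tool pointing down it reaches from about 0.375 to 0.975 m from the base axis. Payload 3.8 kg.
Tool frame: the origin (TCP) lies midway between the tips of the shut fingers; the grasp point (between the pads) lies 19 mm behind it; z points along the fingers, x is the direction in which the jaws open and shut, and the axes are right-handed (so a half turn about z gives the same grasp; the last joint's range is limited). The gripper opens to 88 mm and grips with 3 to 60 N. Pads are 18 mm wide; open, the fingers measure 123 mm over their backs; the gripper's body (75 mm by 187 mm) begins 45 mm behind the grasp point.
Start: joints at [-1.219, 0.264, 1.604, -0, 1.274, -0.037], TCP at [0.256, -0.625, 0.239] pointing down, gripper open.
Joint ranges: [-2.63, 2.63], [-0.94, 2.18], [0.31, 2.57], [-1.31, 4.45], [0, 2.66], [-2.55, 2.55]. Speed limits (rad/s): [2.57, 2.57, 3.14, 3.14, 3.14, 3.14].

## Interface

Orientations are given as a rotation vector (axis times angle).
In Python, from workcell import env, cams gives the robot as it stands.
- The arm moves only by the shell command python3 -m creep 'ROWS' [FORCE]. ROWS is JSON, a list of rows, each a list of 3 entries, a list of its own where there are three numbers: the shift along the tool's x, y, z in m, then the turn, a rotation vector about the tool's x, y, z in rad, then the opening, from 0 (shut) to 1 (fully open). In form: [[[tx, ty, tz], [ax, ay, az], fingers], ...]. A call has 1 to 10 rows; each row shifts and turns the commanded pose from where the row before left it, along the tool's axes as they then stand; what a row does not reach is not made up. A row lasts 1/8 s, in which the tool goes at most 62.5 mm and 10.7 degrees, less where a joint would pass 70% of its speed; a pose out of reach is approached as far as the arm can. A call with a gripper value outside its range is refused whole. The fingers move at their own pace and stop on an object; FORCE is the grip in N (left out, the last holds). Time passes only in rows, so rows that do not move let the fingers close. It gives the time, the measured TCP pose, the force and the opening at its end, in the units of the state.
- env.sense(): the state, without advancing time (a new reading comes with each control period).
- cams.capture(name): name is "scene" or "top" or "wrist"; returns the picture (480x640x3 uint8, blue, green, red); there is no depth.
- cams.calibration(name): a dict with "mtx" (3x3 intrinsics, pixels), "origin" and "orientation" of the camera in the world. Camera axes: x right, y up, looking along -z (the intrinsics and any distortion apply to the point x, -y, -z); pixel columns grow to the right and rows downward; lengths in m; the calibration is good to about 2 mm. A picture is of the moment at which its call begins: read the wrist's pose just before it. calibration takes no time and is no camera call; for the wrist camera it gives the pose at the moment of the call.
- env.hand_in(): hands the job in, once; it reports no verdict.
The state is a dict: "time_s": time; "qpos": joint angles; "qd": joint speeds; "joint_torque": joint torques, N m; "eef_pos": TCP position; "tool_rot": TCP orientation; "force": force on the tool from outside, world axes, zero at the start; "wrist_torque": the same for the moment, N m; "gripper_width": finger opening in m.
Only numpy, scipy, OpenCV 4.12 (cv2) and the standard library are available. Lean on these libraries where they do the work, as an engineer would, in place of code of your own. Each camera call takes 0.05 s, during which the arm holds its last target.

## Working session

There is one attempt and no reset: what is moved stays moved. The work goes in short steps, Python scripts to look and compute and a shell command to move; the robot and the scene stay as the last step left them, time stands still between calls to the robot, and variables do not carry over. Pictures are saved under pics/ and viewed, and the job is handed in when it is done.

```bash
ls; mkdir -p pics
python3 - <<'E'
from workcell import env, cams
import cv2, numpy as np
s=env.sense(); print({k:np.round(v,3).tolist() for k,v in s.items()})
for n in ["scene","top","wrist"]:
    c=cams.calibration(n); print(n,{k:np.round(v,4).tolist() for k,v in c.items()})
    cv2.imwrite(f"pics/{n}0.png",cams.capture(n))
E
```

```text
pics
{'time_s': 0.0, 'qpos': [-1.219, 0.265, 1.605, 0.0, 1.274, -0.037], 'qd': [-0.0, 0.001, -0.001, 0.001, 0.002, -0.001], 'joint_torque': [-0.002, -50.211, -35.688, 0.073, 0.029, -0.0], 'eef_pos': [0.256, -0.624, 0.237], 'tool_rot': [-2.608, 1.75, 0.003], 'force': [-0.132, -0.464, -0.4], 'wrist_torque': [0.027, 0.026, 0.045], 'gripper_width': 0.088}
scene {'mtx': [[470.2986, 0.0, 313.4327], [0.0, 470.2986, 242.6641], [0.0, 0.0, 1.0]], 'origin': [1.0619, -0.7523, 0.5989], 'orientation': [0.9816, 0.2789, 0.5085]}
top {'mtx': [[536.942, 0.0, 310.1652], [0.0, 536.942, 234.9395], [0.0, 0.0, 1.0]], 'origin': [0.4769, -0.0054, 1.6008], 'orientation': [0.0707, -0.0455, -1.5536]}
wrist {'mtx': [[369.1742, 0.0, 314.0274], [0.0, 369.1742, 238.1201], [0.0, 0.0, 1.0]], 'origin': [0.3235, -0.5964, 0.3827], 'orientation': [-0.2503, 0.1711, -1.1731]}
```

View pics/top0.png

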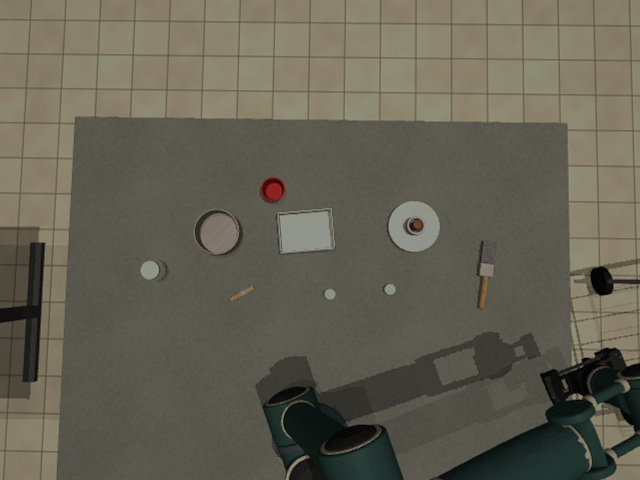

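View pics/scene0.png

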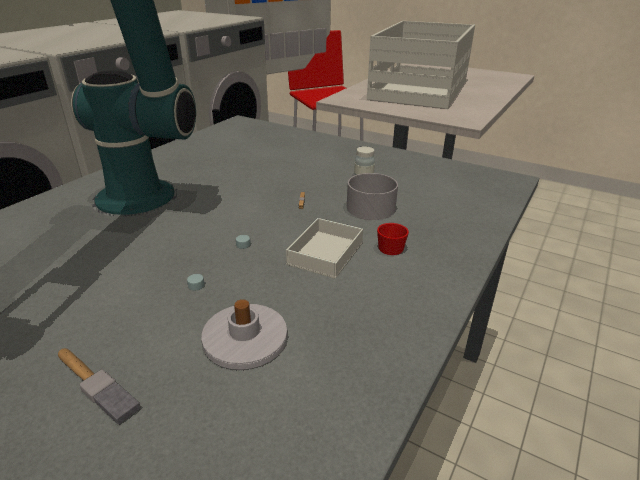

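View pics/wrist0.png

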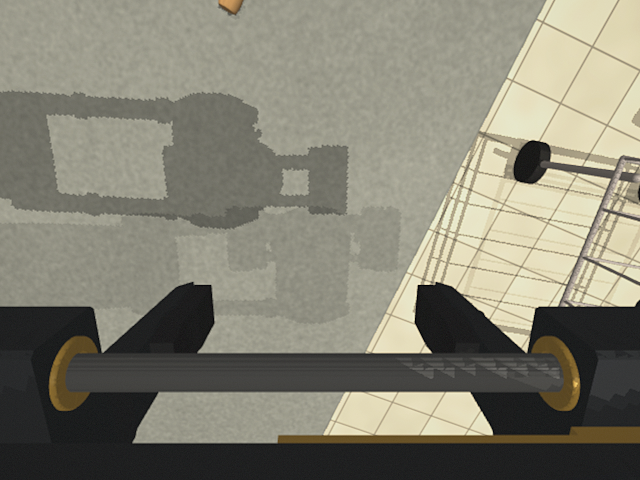

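The top view shows the tin at (217,232), tray at (306,231), lids at (414,226), tablets at (330,294) and (390,289), and the peg at (242,293). The cup, jar and brush are off to the side. Next I'll write the measuring helpers.

```bash
cat > h.py <<'E'
from workcell import env, cams
import cv2, numpy as np
from scipy.spatial.transform import Rotation as R
def ray(cal,u,v):
    M=np.array(cal["mtx"]); d=np.array([(u-M[0,2])/M[0,0],-(v-M[1,2])/M[1,1],-1.])
    d=R.from_rotvec(cal["orientation"]).apply(d); return np.array(cal["origin"]),d
def cast(cal,u,v,z):
    o,d=ray(cal,u,v); return o+d*(z-o[2])/d[2]
def proj(cal,p):
    M=np.array(cal["mtx"]); q=R.from_rotvec(cal["orientation"]).inv().apply(np.array(p)-np.array(cal["origin"]))
    return np.array([M[0,2]+M[0,0]*q[0]/-q[2], M[1,2]+M[1,1]*q[1]/q[2]])
def tool(s=None):
    s=s or env.sense(); return np.array(s["eef_pos"]), R.from_rotvec(s["tool_rot"])
def yaw_of_x():
    p,r=tool(); x=r.as_matrix()[:,0]; return np.degrees(np.arctan2(x[1],x[0]))
def delta(target):  # world target TCP -> shift in tool axes
    p,r=tool(); return np.round(r.inv().apply(np.array(target)-p),4)
E
python3 - <<'E'
from h import *
im=cv2.imread("pics/top0.png"); c=cams.calibration("top")
crop=cv2.resize(im[170:320,130:330],None,fx=4,fy=4,interpolation=cv2.INTER_NEAREST); cv2.imwrite("pics/topL.png",crop)
crop=cv2.resize(im[170:320,300:500],None,fx=4,fy=4,interpolation=cv2.INTER_NEAREST); cv2.imwrite("pics/topR.png",crop)
hsv=cv2.cvtColor(im,cv2.COLOR_BGR2HSV)
for p in [(330,294),(390,289),(242,293),(306,231),(217,232),(400,215),(414,226),(300,290),(197,232),(152,270)]: print(p,hsv[p[1],p[0]])
p,r=tool(); w=cams.calibration("wrist")
print("wrist in tool", r.inv().apply(np.array(w["origin"])-p), (r.inv()*R.from_rotvec(w["orientation"])).as_matrix().round(3))
print(r.as_matrix().round(3))
E
```

```text
(330, 294) [ 48  23 146]
(390, 289) [ 44  26 146]
(242, 293) [ 15  36 129]
(306, 231) [ 43  15 149]
(217, 232) [ 14  39 124]
(400, 215) [ 47  12 148]
(414, 226) [ 12 163  83]
(300, 290) [24 38 94]
(197, 232) [17 46 50]
(152, 270) [ 38  26 149]
wrist in tool [-1.35097532e-04 -7.32569115e-02 -1.45188062e-01] [[ 1.    -0.     0.   ]
 [-0.    -0.959 -0.282]
 [ 0.001  0.282 -0.959]]
[[ 0.379 -0.925 -0.001]
 [-0.925 -0.379  0.002]
 [-0.002 -0.    -1.   ]]
```

View pics/topL.png

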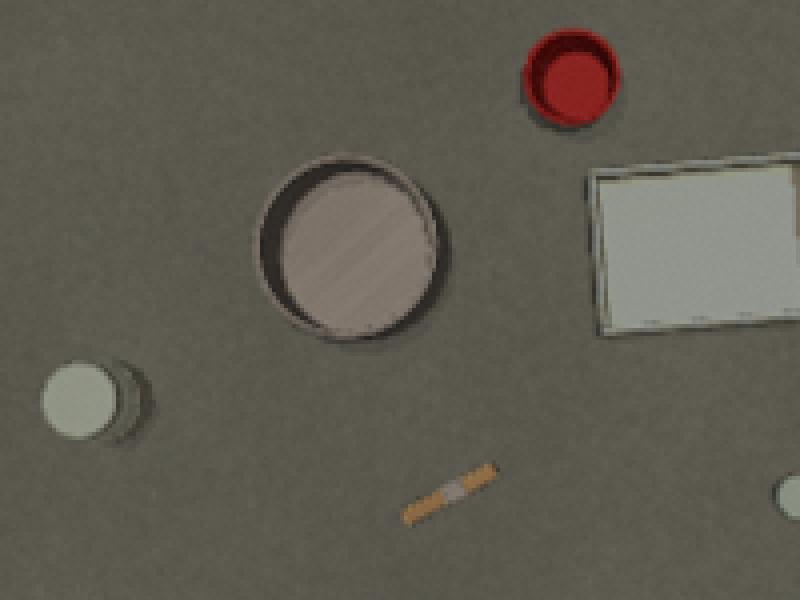

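View pics/topR.png

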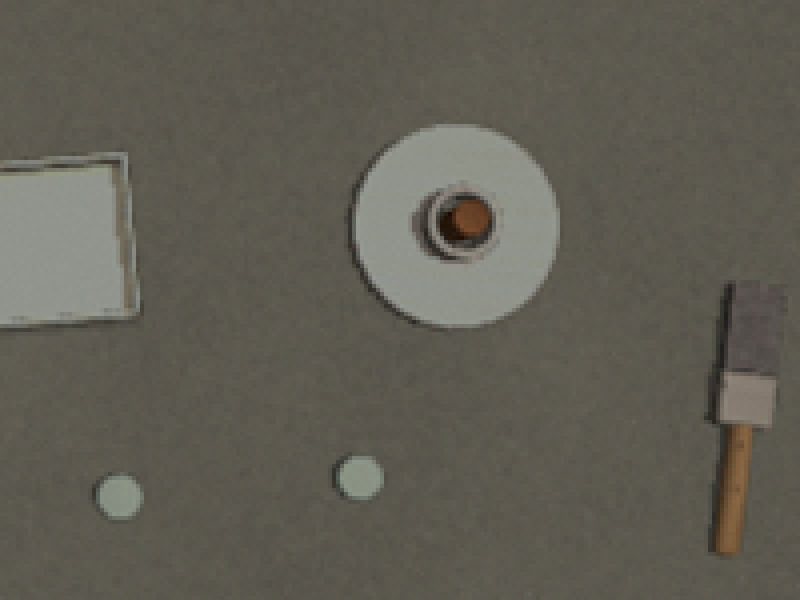

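```bash
cat > m.py <<'E'
from h import *
def blobs(mask):
    n,l,st,ce=cv2.connectedComponentsWithStats(mask.astype(np.uint8)); return l,st,ce
if __name__=="__main__":
    im=cv2.imread("pics/top0.png"); c=cams.calibration("top")
    hsv=cv2.cvtColor(im,cv2.COLOR_BGR2HSV); V=hsv[...,2].astype(int)
    b=V>118
    l,st,ce=blobs(b[:330,100:480]) 
    for i in range(1,len(st)):
        if st[i,4]>30 and st[i,1]>120:
            u,v=ce[i]+[100,0]; print(st[i]+[100,0,0,0,0],(round(u,1),round(v,1)),[cast(c,u,v,z)[:2].round(4).tolist() for z in (0,.014,.02,.04,.075)])
E
python3 m.py
```

```text
[266 184  19  16 213] (np.float64(274.2), np.float64(191.4)) [[0.7253, 0.132], [0.7232, 0.1308], [0.7222, 0.1303], [0.7191, 0.1285], [0.7137, 0.1255]]
[ 389  201   51   51 1773] (np.float64(414.0), np.float64(225.9)) [[0.6275, -0.2881], [0.6261, -0.2856], [0.6256, -0.2845], [0.6237, -0.281], [0.6204, -0.2748]]
[290 208  43  21  66] (np.float64(318.0), np.float64(212.7)) [[0.6629, -0.001], [0.6613, -0.0011], [0.6606, -0.0011], [0.6583, -0.0011], [0.6542, -0.0012]]
[ 278  211   55   42 1869] (np.float64(304.6), np.float64(231.7)) [[0.6051, 0.0381], [0.6039, 0.0377], [0.6035, 0.0376], [0.6019, 0.037], [0.5991, 0.0361]]
[ 201  215   37   39 1043] (np.float64(219.0), np.float64(233.9)) [[0.5943, 0.2949], [0.5933, 0.2923], [0.5929, 0.2911], [0.5914, 0.2874], [0.5888, 0.2808]]
[141 261  18  19 263] (np.float64(149.4), np.float64(269.6)) [[0.484, 0.5002], [0.484, 0.4958], [0.4839, 0.4939], [0.4838, 0.4876], [0.4837, 0.4765]]
[385 284  11  11  91] (np.float64(389.9), np.float64(288.8)) [[0.4394, -0.2173], [0.4397, -0.2155], [0.4399, -0.2147], [0.4404, -0.212], [0.4412, -0.2074]]
[231 286  23  15  89] (np.float64(241.6), np.float64(292.9)) [[0.4197, 0.2221], [0.4202, 0.2201], [0.4205, 0.2193], [0.4212, 0.2164], [0.4224, 0.2114]]
[325 289  11  10  87] (np.float64(329.6), np.float64(293.6)) [[0.4222, -0.0393], [0.4227, -0.039], [0.4229, -0.0389], [0.4235, -0.0385], [0.4247, -0.0377]]
```

Run:
```python
from m import *
print(delta([0.44,-0.215,0.14]))
im=cv2.imread("pics/top0.png"); c=cams.calibration("top")
hsv=cv2.cvtColor(im,cv2.COLOR_BGR2HSV)
# peg orange
m=(hsv[...,1]>90)&(hsv[...,0]<25); m[:280]=0;m[310:]=0;m[:,:225]=0;m[:,260:]=0
pts=np.argwhere(m)[:,::-1]; r=cv2.minAreaRect(pts.astype(np.float32)); print(r)
b=[cast(c,*q,.014)[:2] for q in cv2.boxPoints(r)]; print(np.round(b,4))
e=[np.array(b[i])-b[i-1] for i in range(4)]; e=max(e,key=np.linalg.norm); print(np.linalg.norm(e),np.degrees(np.arctan2(e[1],e[0])), np.mean(b,0))
# tin: edge-points: outer boundary of tin vs table: radial gradient
g=hsv[...,2].astype(np.float32)
# rim bright ring: for each angle, find max brightness ring near r=22
import math
def ring(cu,cv,r0,r1):
    out=[]
    for a in np.linspace(0,2*np.pi,72,endpoint=False):
        rs=np.arange(r0,r1,.25); mx=(cu+rs*np.cos(a)).astype(np.float32)[None]; my=(cv+rs*np.sin(a)).astype(np.float32)[None]
        p=cv2.remap(g,mx,my,cv2.INTER_LINEAR)[0]; i=np.argmax(p); out.append((mx[0,i],my[0,i]))
    return np.array(out,np.float32)
q=ring(217.3,231.8,20,25); el=cv2.fitEllipse(q); print("tin",el,cast(c,*el[0],.075), "radius m", el[1][0]/2/537*1.526)
```

```text
[-0.3085 -0.3256  0.0983]
((242.0, 293.0000305175781), (4.11764669418335, 26.0), 61.927513122558594)
[[0.4066 0.2554]
 [0.4437 0.1886]
 [0.4331 0.1826]
 [0.3961 0.2494]]
0.07636542864512247 -60.98473983916734 [0.41987907 0.21901771]
tin ((215.7445831298828, 230.43540954589844), (43.48809051513672, 44.79704284667969), 63.41096115112305) [0.59865207 0.29031637 0.075     ] radius m 0.061790340899533176
```

```bash
python3 -m creep '[[[0,0,0],[0,0,0],1]]' 20; sed -n 1,5p /dev/null
```

```text
time_s: 0.28
eef_pos: [0.2558, -0.6243, 0.2382]
tool_rot: [-2.608, 1.75, 0.001]
force: [0.4, -0.2, -0.5]
gripper_width: 0.088
```

```bash
python3 -m creep '[[[-0.034,-0.036,0.011],[0,0,0],0.7],[[-0.034,-0.036,0.011],[0,0,0],0.7],[[-0.034,-0.036,0.011],[0,0,0],0.7],[[-0.034,-0.036,0.011],[0,0,0],0.7],[[-0.034,-0.036,0.011],[0,0,0],0.7],[[-0.034,-0.036,0.011],[0,0,0],0.7],[[-0.034,-0.036,0.011],[0,0,0],0.7],[[-0.034,-0.036,0.011],[0,0,0],0.7],[[-0.034,-0.036,0.01],[0,0,0],0.7],[[0,0,0],[0,0,0],0.7]]'
python3 - <<'E'
from h import *
cv2.imwrite("pics/w1.png",cams.capture("wrist"));print(env.sense()["eef_pos"],delta([.44,-.215,.02]),yaw_of_x())
E
```

```text
time_s: 1.52
eef_pos: [0.4398, -0.2157, 0.1398]
tool_rot: [-2.613, 1.744, 0.003]
force: [-0.2, -0.6, 1.0]
gripper_width: 0.0621
[ 0.43979541 -0.21740777  0.14039937] [-0.0021 -0.0012  0.1204] -67.52342707649488
```

View pics/w1.png

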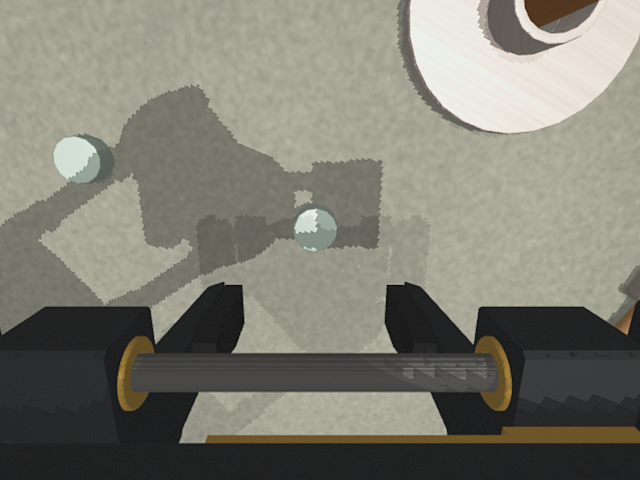

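The tablets show at (316,229) and (82,159), with the lids at upper right. I'll measure both tablets from this view.

```bash
cat > tab.py <<'E'
from m import *
import sys
im=cv2.imread(sys.argv[1]); c=cams.calibration("wrist")
hsv=cv2.cvtColor(im,cv2.COLOR_BGR2HSV)
print(hsv[225,310],hsv[159,75],hsv[200,450],hsv[350,300])
m=(hsv[...,0]>55)&(hsv[...,0]<100)&(hsv[...,1]>15)&(hsv[...,2]>60); m[:, :]&=True
m=cv2.morphologyEx(m.astype(np.uint8),cv2.MORPH_OPEN,np.ones((3,3)))
l,st,ce=blobs(m)
for i in range(1,len(st)):
    if st[i,4]>200:
        u,v=ce[i]; print(st[i],ce[i].round(1),cast(c,u,v,.01).round(4),delta(cast(c,u,v,.01)))
p,r=tool(); print("TCP px",proj(c,p), proj(c,p+[0,0,-p[2]+.01]))
E
python3 tab.py pics/w1.png
```

```text
[ 62  16 221] [ 67  15 224] [ 28  27 168] [ 28  28 166]
[  61  136   52   47 1253] [ 91.6 163.3] [ 0.4228 -0.0473  0.01  ] [-0.1636 -0.0495  0.1304]
[ 293  205   44   46 1364] [315.8 228.7] [ 0.4398 -0.2185  0.01  ] [0.0011 0.0003 0.1304]
TCP px [314.47675307 305.707037  ] [314.42576917 228.28131317]
```

```bash
python3 -m creep '[[[0.001,0,0.05],[0,0,0],0.7],[[0,0,0.05],[0,0,0],0.7],[[0,0,0.025],[0,0,0],0.7],[[0,0,0.01],[0,0,0],0.7],[[0,0,0],[0,0,0],0.2],[[0,0,0],[0,0,0],0.2],[[0,0,0],[0,0,0],0.2],[[0,0,0],[0,0,0],0.2]]' 20
python3 - <<'E'
from h import *
print(np.mean([env.sense()["eef_pos"] for _ in range(1)],0))
E
```

```text
time_s: 2.58
eef_pos: [0.4412, -0.2203, 0.0071]
tool_rot: [2.609, -1.75, 0.004]
force: [-0.5, -0.5, 5.4]
gripper_width: 0.0334
[ 0.44118295 -0.22028146  0.00706086]
```

```bash
python3 - <<'E'
from h import *
print(delta([.597,.288,.16]))
E
python3 -m creep '[[[0,0,-0.05],[0,0,0],0.2],[[0,0,-0.06],[0,0,0],0.2],[[0,0,-0.04],[0,0,0],0.2]]'
```

```text
[-0.4108 -0.3372 -0.1534]
time_s: 2.95
eef_pos: [0.441, -0.2199, 0.1589]
tool_rot: [-2.609, 1.75, -0.006]
force: [0.9, -0.1, -0.3]
gripper_width: 0.0331
```

```bash
python3 -m creep '[[[-0.045,-0.037,0],[0,0,0],0.2],[[-0.045,-0.037,0],[0,0,0],0.2],[[-0.045,-0.037,0],[0,0,0],0.2],[[-0.045,-0.037,0],[0,0,0],0.2],[[-0.045,-0.037,0],[0,0,0],0.2],[[-0.045,-0.037,0],[0,0,0],0.2],[[-0.045,-0.037,0],[0,0,0],0.2],[[-0.045,-0.037,0],[0,0,0],0.2],[[-0.045,-0.037,0],[0,0,0],0.2],[[0,0,0],[0,0,0],0.2]]'
python3 - <<'E'
from h import *
cv2.imwrite("pics/w2.png",cams.capture("wrist"));print(env.sense()["eef_pos"],env.sense()["gripper_width"],yaw_of_x())
E
```

```text
time_s: 4.2
eef_pos: [0.5951, 0.2855, 0.1556]
tool_rot: [-2.611, 1.744, 0.0]
force: [0.2, -0.6, -0.2]
gripper_width: 0.0333
[0.59444968 0.28326688 0.15536243] 0.03336396942635666 -67.53818609703576
```

View pics/w2.png

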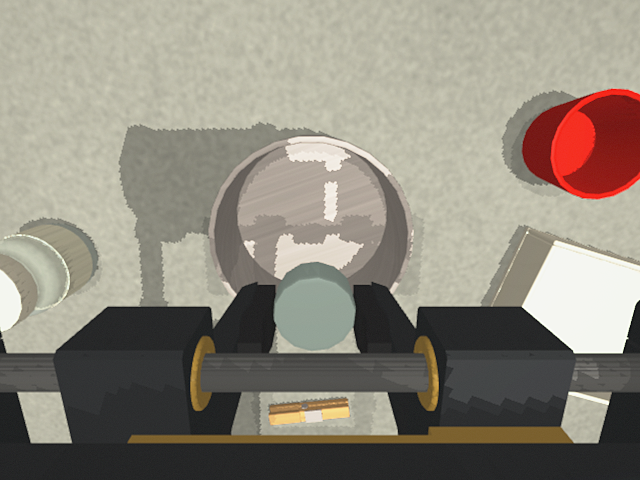

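Run:
```python
import cv2
im=cv2.imread("pics/w2.png"); cv2.imwrite("pics/w2c.png",cv2.resize(im[120:320,190:430],None,fx=3,fy=3,interpolation=cv2.INTER_NEAREST))
```

```text
(no output)
```

View pics/w2c.png

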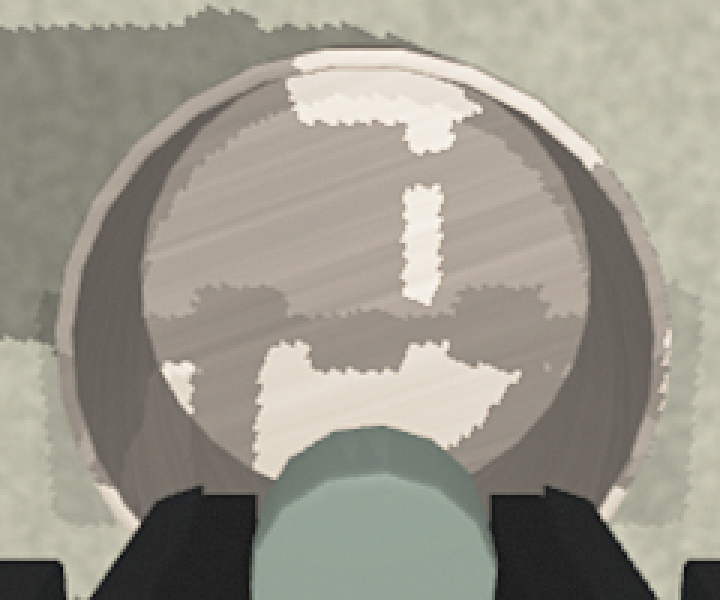

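```bash
cat > circ.py <<'E'
from h import *
from scipy.optimize import least_squares
def circ(cal,pts,z,r=None):
    P=np.array([cast(cal,u,v,z)[:2] for u,v in pts])
    f=lambda q: np.hypot(*(P-q[:2]).T)-(q[2] if r is None else r)
    s=least_squares(f,[*P.mean(0),.06] if r is None else P.mean(0),loss="soft_l1",f_scale=.001); return s.x, np.sqrt(np.mean(f(s.x)**2))
E
python3 - <<'E'
from circ import *
c=cams.calibration("wrist")
P=np.array([(56,330),(62,270),(75,220),(100,170),(160,108),(230,70),(300,50),(400,48),(480,68),(560,118),(610,165),(645,225),(665,290),(668,350),(655,420),(625,490),(68,420)])/3+[190,120]
print(circ(c,P,.075),circ(c,P,.075,.066),circ(c,P[:8],.075,.066),circ(c,P[8:],.075,.066))
x=circ(c,P,.075)[0]
print(np.mean([tool()[0] for _ in range(3)],0))
T=x[:2]; 
d=np.array([np.cos(np.radians(22.5)),np.sin(np.radians(22.5))])
print(delta([*T,.025]),"A", T+.025*d, delta([*(T+.025*d),.028]))
E
```

```text
(array([0.59842255, 0.28784311, 0.06513723]), np.float64(0.0004837087898654764)) (array([0.59738546, 0.28774059]), np.float64(0.0007760420163361972)) (array([0.59776738, 0.28729451]), np.float64(0.0006722787419126705)) (array([0.59759367, 0.28815699]), np.float64(0.0007825913776844533))
[0.59444968 0.28326688 0.15536243]
[-0.0027 -0.0055  0.1304] A [0.62151954 0.2974102 ] [-0.0027 -0.0305  0.1273]
```

```bash
python3 -m creep '[[[-0.003,-0.031,0],[0,0,0],0.2],[[0,0,0.05],[0,0,0],0.2],[[0,0,0.05],[0,0,0],0.2],[[0,0,0.03],[0,0,0],0.2],[[0,0,0],[0,0,0],0.2],[[0,0,0],[0,0,0],0.5],[[0,0,0],[0,0,0],0.5]]'
```

```text
time_s: 5.12
eef_pos: [0.6241, 0.2964, 0.0286]
tool_rot: [-2.605, 1.749, -0.004]
force: [0.2, 0.4, 0.5]
gripper_width: 0.0441
```

```bash
python3 -m creep '[[[0,0,-0.06],[0,0,0],0.5],[[0,0,-0.07],[0,0,0],0.5],[[0.03,0.039,0],[0,0,0],0.5],[[0.03,0.039,0],[0,0,0],0.6],[[0.03,0.039,0],[0,0,0],0.6],[[0.03,0.039,0],[0,0,0],0.6],[[0.03,0.039,0],[0,0,0],0.6],[[0.03,0.039,0],[0,0,0],0.6],[[0.03,0.039,0],[0,0,0],0.6],[[0.026,0.04,0],[0,0,0],0.6]]';  python3 - <<'E'
from h import *
cv2.imwrite("pics/w3.png",cams.capture("wrist"));cv2.imwrite("pics/s3.png",cams.capture("scene"));print(env.sense()["eef_pos"],yaw_of_x())
E
python3 tab.py pics/w3.png
```

```text
time_s: 6.38
eef_pos: [0.4223, -0.0425, 0.1503]
tool_rot: [-2.608, 1.749, -0.007]
force: [-0.3, -0.1, 0.6]
gripper_width: 0.0524
[ 0.42051711 -0.0436321   0.14957397] -67.94130185905105
[ 64  20 181] [ 27  28 182] [ 27  28 184] [ 27  27 188]
[ 290  201   43   45 1191] [313.9 224.5] [ 0.4214 -0.0432  0.01  ] [-0.0003 -0.0008  0.1396]
TCP px [314.47320146 305.75025589] [313.98217612 225.68859922]
```

View pics/w3.png

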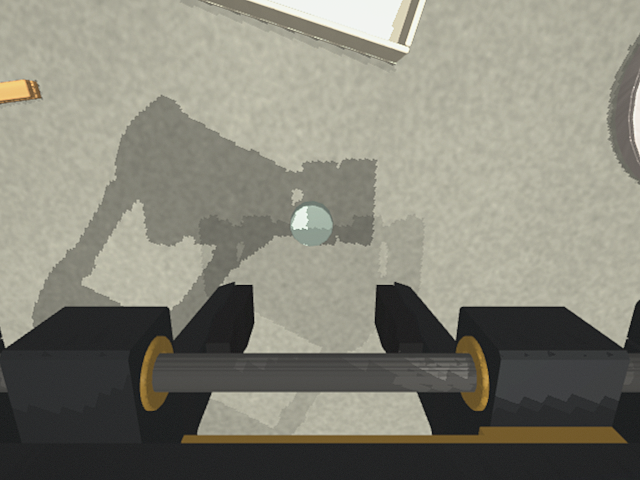

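View pics/s3.png

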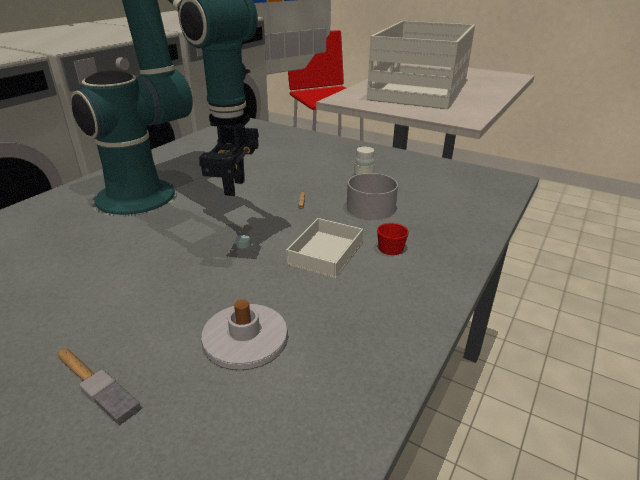

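The second tablet sits under the grasp point at (312,224), with the tin undisturbed.

```bash
python3 -m creep '[[[-0.001,-0.001,0.05],[0,0,0],0.6],[[0,0,0.05],[0,0,0],0.6],[[0,0,0.033],[0,0,0],0.6],[[0,0,0.011],[0,0,0],0.6],[[0,0,0],[0,0,0],0.2],[[0,0,0],[0,0,0],0.2],[[0,0,0],[0,0,0],0.2],[[0,0,0],[0,0,0],0.2]]' 20
python3 - <<'E'
from h import *
d=np.array([np.cos(np.radians(22.5)),np.sin(np.radians(22.5))])
t=np.array([.5978,.2877])-.022*d; print(t,delta([*t,.16]))
E
```

```text
time_s: 7.48
eef_pos: [0.4245, -0.0399, 0.0059]
tool_rot: [-2.607, 1.75, -0.005]
force: [0.5, 2.2, 6.1]
gripper_width: 0.0334
[0.57747465 0.27928096] [-0.2372 -0.263  -0.1537]
```

```bash
python3 -m creep '[[[0,0,-0.055],[0,0,0],0.2],[[0,0,-0.06],[0,0,0],0.2],[[-0.03,-0.033,-0.039],[0,0,0],0.2],[[-0.03,-0.033,0],[0,0,0],0.2],[[-0.03,-0.033,0],[0,0,0],0.2],[[-0.03,-0.033,0],[0,0,0],0.2],[[-0.03,-0.033,0],[0,0,0],0.2],[[-0.03,-0.033,0],[0,0,0],0.2],[[-0.03,-0.033,0],[0,0,0],0.2],[[-0.027,-0.032,0],[0,0,0],0.2]]';  python3 -m creep '[[[0,0,0],[0,0,0],0.2]]'
python3 - <<'E'
from h import *
cv2.imwrite("pics/w4.png",cams.capture("wrist"));print(env.sense()["eef_pos"],yaw_of_x(),delta([.5775,.2793,.026]))
E
```

```text
time_s: 8.72
eef_pos: [0.5765, 0.2806, 0.1584]
tool_rot: [-2.609, 1.75, -0.0]
force: [1.4, 0.7, -0.3]
gripper_width: 0.0332
time_s: 8.85
eef_pos: [0.577, 0.2815, 0.1583]
tool_rot: [-2.61, 1.747, -0.0]
force: [-0.1, -0.1, -0.4]
gripper_width: 0.0334
[0.57607516 0.27997498 0.15799161] -67.62936729402034 [ 0.0011 -0.0011  0.132 ]
```

View pics/w4.png

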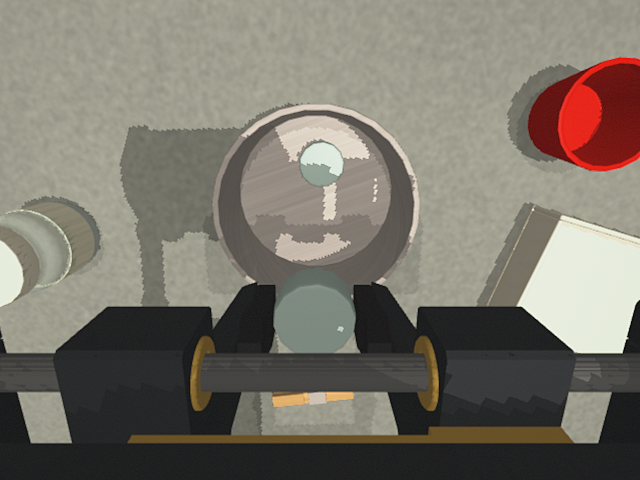

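The first tablet lies flat in the tin at (322,163). I'll lower the second beside it.

```bash
python3 -m creep '[[[0,0,0.05],[0,0,0],0.2],[[0,0,0.05],[0,0,0],0.2],[[0,0,0.03],[0,0,0],0.2],[[0,0,0],[0,0,0],0.2],[[0,0,0],[0,0,0],0.5],[[0,0,0],[0,0,0],0.5],[[0,0,-0.06],[0,0,0],0.5],[[0,0,-0.07],[0,0,0],0.5],[[0,0,0],[0,0,0],0.5]]'
python3 - <<'E'
from h import *
print(delta([.42,.219,.14]), yaw_of_x())
E
```

```text
time_s: 10.02
eef_pos: [0.5815, 0.2816, 0.1605]
tool_rot: [-2.597, 1.742, -0.014]
force: [-0.1, -0.5, 0.3]
gripper_width: 0.0441
[-0.0033  0.1735  0.0177] -67.71616435480716
```

```bash
python3 -m creep '[[[-0.001,0.058,0.006],[0,0,0],0.5],[[-0.001,0.058,0.006],[0,0,0],0.5],[[-0.001,0.057,0.006],[0,0,-0.169],0.5],[[0,0,0],[0,0,-0.169],0.5],[[0,0,0],[0,0,-0.169],0.5],[[0,0,0],[0,0,-0.169],0.5],[[0,0,0],[0,0,-0.169],0.5],[[0,0,0],[0,0,-0.169],0.5],[[0,0,0],[0,0,-0.169],0.5],[[0,0,0],[0,0,-0.169],0.5]]';python3 -m creep '[[[0,0,0],[0,0,-0.169],0.5],[[0,0,0],[0,0,-0.169],0.5],[[0,0,0],[0,0,0],0.5]]'
python3 - <<'E'
from h import *
cv2.imwrite("pics/w5.png",cams.capture("wrist"));cv2.imwrite("pics/t5.png",cams.capture("top")[170:320,130:330]);print(env.sense()["eef_pos"],yaw_of_x(),delta([.42,.219,.02]))
E
```

```text
time_s: 11.28
eef_pos: [0.4149, 0.2164, 0.1331]
tool_rot: [-3.129, -0.276, -0.001]
force: [0.1, 0.3, 0.1]
gripper_width: 0.0439
time_s: 11.65
eef_pos: [0.415, 0.2165, 0.1331]
tool_rot: [-3.041, -0.787, -0.001]
force: [0.1, 0.1, -0.5]
gripper_width: 0.0443
[0.41497438 0.21648079 0.13299294] 28.936410134993093 [0.0055 0.0002 0.113 ]
```

View pics/w5.png

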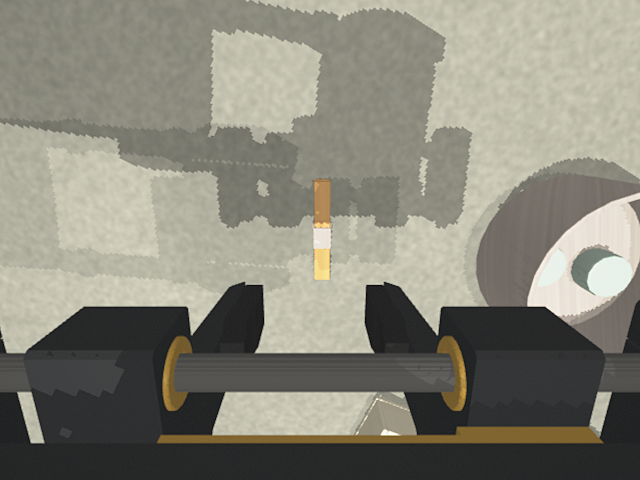

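View pics/t5.png

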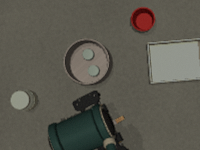

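Both tablets are in the tin. The peg stands vertical in the wrist image, centred near (321.5,231), so the yaw is right.

Run:
```python
from h import *
c=cams.calibration("wrist")
for u,v in [(321.5,180),(321.5,231),(321.5,281)]: x=cast(c,u,v,.014); print(x,delta(x))
```

```text
[0.40157873 0.25296297 0.014     ] [ 0.0058 -0.0384  0.119 ]
[0.41999433 0.22009917 0.014     ] [ 0.0061 -0.0007  0.119 ]
[0.4395483  0.18520388 0.014     ] [0.0063 0.0393 0.119 ]
```

```bash
python3 -m creep '[[[0.006,0,0.05],[0,0,0],0.5],[[0,0,0.05],[0,0,0],0.5],[[0,0,0.02],[0,0,0],0.5],[[0,0,0.008],[0,0,0],0.5],[[0,0,0],[0,0,0],0],[[0,0,0],[0,0,0],0],[[0,0,0],[0,0,0],0],[[0,0,0],[0,0,0],0]]' 20; python3 -m creep '[[[0,0,-0.05],[0,0,0],0],[[0,0,-0.06],[0,0,0],0],[[0.014,0.05,0],[0,0,0],0],[[0.014,0.05,0],[0,0,0],0],[[0.014,0.05,0],[0,0,0],0],[[0.014,0.05,0],[0,0,0],0],[[0.014,0.05,0],[0,0,0],0],[[0,0,0],[0,0,0],0]]';python3 - <<'E'
from h import *
cv2.imwrite("pics/w6.png",cams.capture("wrist"));print(env.sense()["eef_pos"],yaw_of_x(),delta([.603,.037,.014]))
E
```

```text
time_s: 12.75
eef_pos: [0.421, 0.2198, 0.0058]
tool_rot: [-3.04, -0.789, -0.003]
force: [-0.1, -1.2, 2.9]
gripper_width: 0.0118
time_s: 13.75
eef_pos: [0.6054, 0.0324, 0.1152]
tool_rot: [3.041, 0.784, 0.003]
force: [-0.8, -0.1, 0.1]
gripper_width: 0.012
[0.60358765 0.0338197  0.11465851] 28.95119052658548 [ 0.001  -0.003   0.1007]
```

View pics/w6.png

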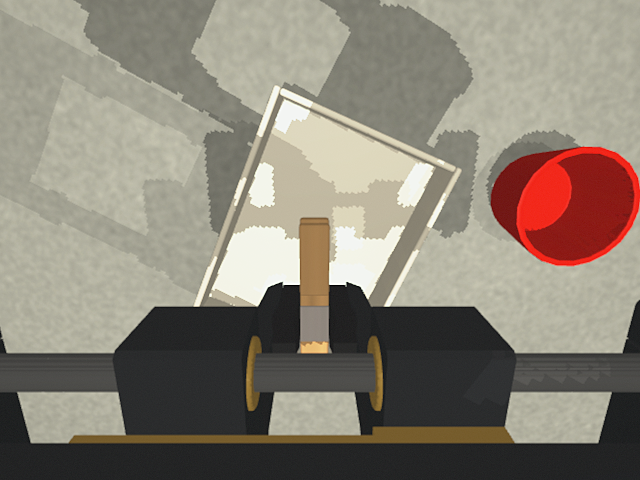

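The peg is held level over the tray, so I'll lower and release it.

```bash
python3 -m creep '[[[0,0,0.05],[0,0,0],0],[[0,0,0.04],[0,0,0],0],[[0,0,0.01],[0,0,0],0],[[0,0,0],[0,0,0],0],[[0,0,0],[0,0,0],0.4],[[0,0,0],[0,0,0],0.4],[[0,0,-0.06],[0,0,0],0.5],[[0,0,-0.07],[0,0,0],0.5],[[0,0,-0.06],[0,0,0],0.6]]'
python3 - <<'E'
from h import *
print(delta([.6256,-.2845,.22]), yaw_of_x())
E
```

```text
time_s: 14.92
eef_pos: [0.6032, 0.0349, 0.2005]
tool_rot: [3.04, 0.789, 0.003]
force: [-0.1, 0.2, 0.7]
gripper_width: 0.052
[-0.1358  0.29   -0.0195] 29.097991930852185
```

```bash
python3 -m creep '[[[-0.022,0.048,-0.003],[0,0,0],0.6],[[-0.023,0.048,-0.003],[0,0,0],0.6],[[-0.022,0.048,-0.003],[0,0,0],0.6],[[-0.023,0.048,-0.003],[0,0,0],0.6],[[-0.022,0.048,-0.003],[0,0,0],0.6],[[-0.023,0.05,-0.003],[0,0,0],0.6],[[0,0,0],[0,0,0],0.6]]';python3 - <<'E'
from h import *
cv2.imwrite("pics/w7.png",cams.capture("wrist"));cv2.imwrite("pics/s7.png",cams.capture("scene"));print(env.sense()["eef_pos"],yaw_of_x())
c=cams.calibration("wrist"); p,r=tool()
for z in [0.082,.054,.02]: print(z,proj(c,[p[0],p[1],z]))
E
```

```text
time_s: 15.8
eef_pos: [0.6262, -0.2884, 0.2167]
tool_rot: [3.04, 0.782, 0.003]
force: [-0.6, 0.9, 0.0]
gripper_width: 0.0531
[ 0.62600058 -0.28459293  0.21592995] 29.007629464715084
0.082 [313.19682497 226.87754017]
0.054 [313.248045   218.60077687]
0.02 [313.29960217 210.26953639]
```

View pics/w7.png

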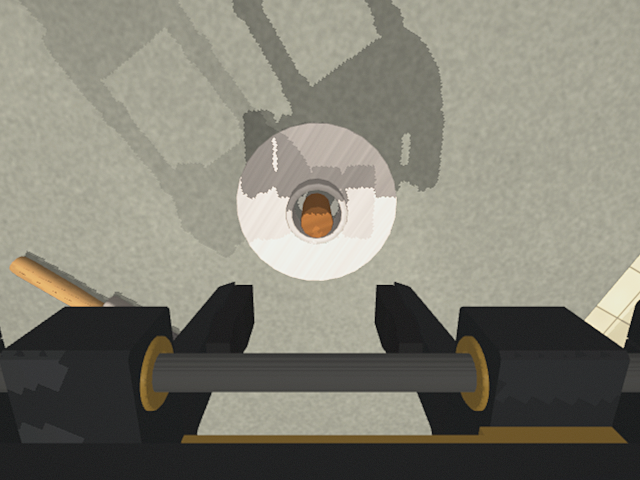

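View pics/s7.png

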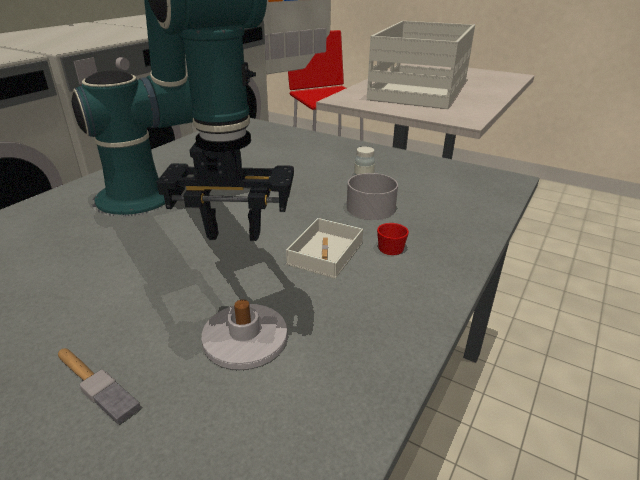

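The peg rests in the tray. The lids are at (316,202) in the wrist view; I'll zoom in for the knob, neck and plate circles.

Run:
```python
import cv2
im=cv2.imread("pics/w7.png"); cv2.imwrite("pics/w7c.png",cv2.resize(im[170:260,270:370],None,fx=6,fy=6,interpolation=cv2.INTER_NEAREST))
cv2.imwrite("pics/w7d.png",cv2.resize(im[110:295,220:410],None,fx=3,fy=3,interpolation=cv2.INTER_NEAREST))
```

```text
(no output)
```

View pics/w7c.png

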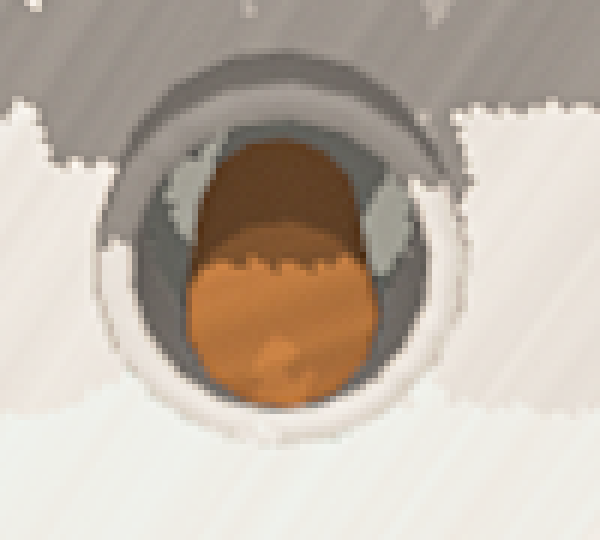

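View pics/w7d.png

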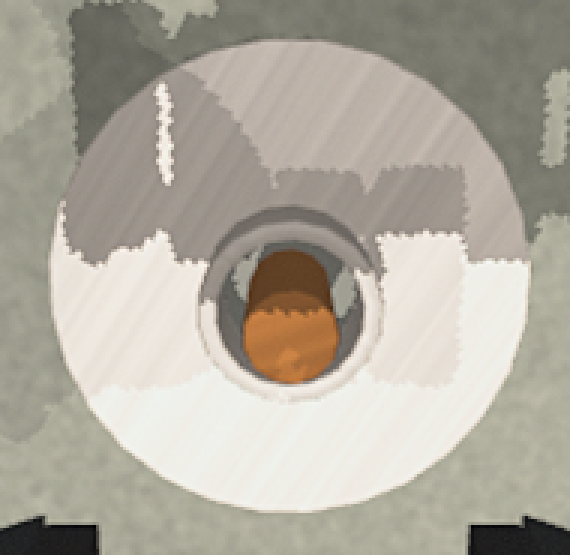

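Run:
```python
from h import *
c=cams.calibration("wrist"); p,r=tool();print(p)
for n,u,v,z in [("knob",317.2,222.5,.082),("neck",316.8,213.7,.054),("plate",316.7,201.7,.02)]:
    x=cast(c,u,v,z); print(n,x.round(4),delta(x))
# width checks
print(np.linalg.norm(cast(c,270+188/6,222,.082)-cast(c,270+378/6,222,.082)),np.linalg.norm(cast(c,220+50/3,202,.02)-cast(c,220+530/3,202,.02)))
```

```text
[ 0.62600058 -0.28459293  0.21592995]
knob [ 0.627 -0.28   0.082] [ 0.003  -0.0036  0.1339]
neck [ 0.6266 -0.2794  0.054 ] [ 0.0029 -0.0043  0.1619]
plate [ 0.6248 -0.2759  0.02  ] [ 0.003  -0.0082  0.1959]
0.024635907206560285 0.1497748026025035
```

Run:
```python
from circ import *
c=cams.calibration("wrist")
P=np.array([(50,275),(530,275),(290,38),(290,513)])/3+[220,110]
x,e=circ(c,P,.02); print("plate",x,e,delta([*x[:2],.02]))
P=np.array([(98,262),(465,255),(281,440),(281,82)])/6+[270,170]
x,e=circ(c,P,.054); print("neck",x,e,delta([*x[:2],.02]))
P=np.array([(188,312),(378,312),(283,407),(283,222)])/6+[270,170]
x,e=circ(c,P,.082); print("knob",x,e,delta([*x[:2],.02]))
```

```text
plate [ 0.62710375 -0.2800568   0.07517973] 0.00015957736779016 [ 0.003  -0.0035  0.1959]
neck [ 0.62687065 -0.2797091   0.02598233] 3.7287126294438656e-05 [ 0.003  -0.0039  0.1959]
knob [ 0.6270375  -0.28008932  0.01233936] 1.1925412561994431e-05 [ 0.0029 -0.0035  0.1959]
```

```bash
python3 -m creep '[[[0.003,-0.0035,0.03],[0,0,0],0.6],[[0,0,0.05],[0,0,0],0.6],[[0,0,0.05],[0,0,0],0.6],[[0,0,0.02],[0,0,0],0.6],[[0,0,0.007],[0,0,0],0.6],[[0,0,0],[0,0,0],0.6]]'
python3 - <<'E'
from h import *
cv2.imwrite("pics/w8.png",cams.capture("wrist"));cv2.imwrite("pics/s8.png",cv2.resize(cams.capture("scene")[180:400,130:370],None,fx=3,fy=2.7))
E
```

```text
time_s: 16.65
eef_pos: [0.6281, -0.2796, 0.0597]
tool_rot: [3.039, 0.79, 0.003]
force: [0.4, 0.3, 0.8]
gripper_width: 0.0533
```

View pics/w8.png

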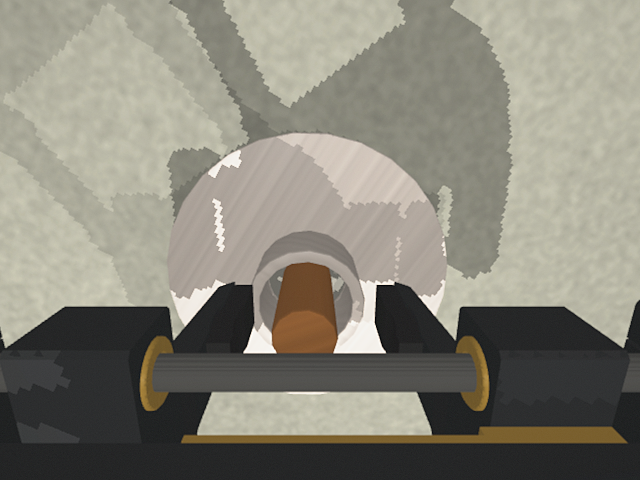

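View pics/s8.png

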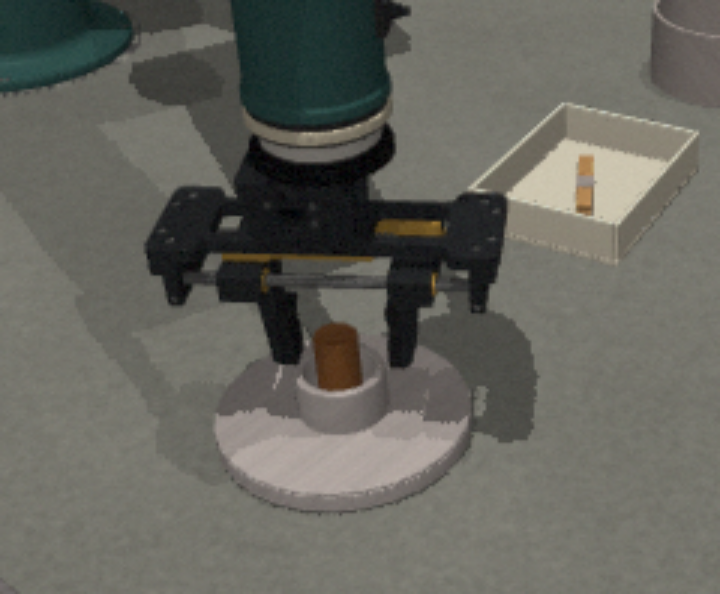

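```bash
python3 -m creep '[[[0,0,0],[0,0,0],0.6]]'
python3 - <<'E'
from circ import *
im=cams.capture("wrist"); cv2.imwrite("pics/w9.png",im)
c=cams.calibration("wrist"); p,r=tool(); print(p)
im=cv2.imread("pics/w9.png");hsv=cv2.cvtColor(im,cv2.COLOR_BGR2HSV)
print(proj(c,[p[0],p[1],.082]))
# relative pixel (nominal): TCP axis at 22 mm below knob top etc, in tool coords
for t in [-.022,-.024,-.026]: print(t,proj(c,p+r.apply([0,0,t])))
cv2.imwrite("pics/w9c.png",cv2.resize(im[210:360,230:390],None,fx=4,fy=4,interpolation=cv2.INTER_NEAREST))
E
```

```text
time_s: 16.88
eef_pos: [0.6282, -0.2802, 0.0603]
tool_rot: [3.039, 0.789, 0.004]
force: [-1.0, 0.4, 0.4]
gripper_width: 0.0528
[ 0.62794673 -0.28010365  0.05994289]
[312.55296111 331.6903527 ]
-0.022 [312.46149704 331.49629539]
-0.024 [312.43810169 334.32555436]
-0.026 [312.41404039 337.23534711]
```

View pics/w9c.png

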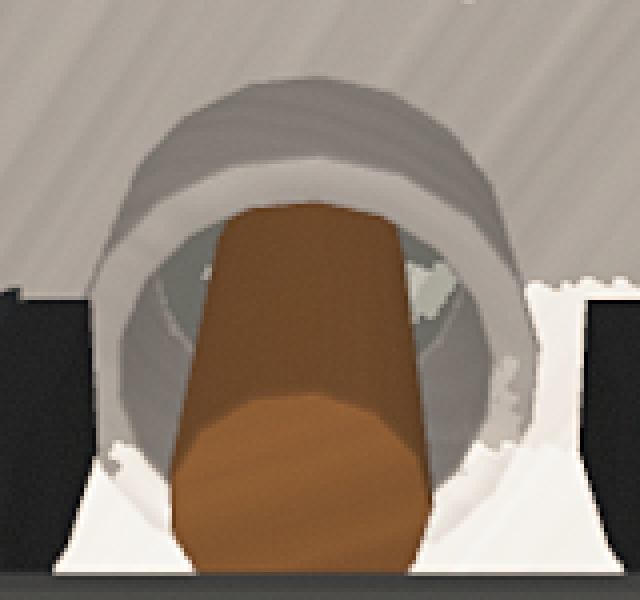

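```bash
python3 -m creep '[[[-0.0027,0,0.0025],[0,0,0],0.6],[[0,0,0],[0,0,0],0.6],[[0,0,0],[0,0,0],0.1],[[0,0,0],[0,0,0],0.1],[[0,0,0],[0,0,0],0.1],[[0,0,0],[0,0,0],0.1],[[0,0,0],[0,0,0],0.1]]' 45; python3 -c "
from workcell import env;s=env.sense();print(s['force'],s['wrist_torque'],s['eef_pos'])"
```

```text
time_s: 17.8
eef_pos: [0.6246, -0.2809, 0.0557]
tool_rot: [3.041, 0.789, -0.0]
force: [-0.1, -0.8, 0.2]
gripper_width: 0.0249
[-0.07975299 -0.78927356  0.19082561] [-0.03930479 -0.13636516  0.05427151] [ 0.62458716 -0.28087201  0.05566097]
```

```bash
python3 -m creep '[[[0,0,-0.02],[0,0,0],0.1],[[0,0,-0.04],[0,0,0],0.1],[[0,0,-0.04],[0,0,0],0.1],[[0,0,-0.025],[0,0,0],0.1],[[0,0,0],[0,0,0],0.1]]'
python3 - <<'E'
from h import *
s=env.sense();print(s['force'],s['wrist_torque'],s['eef_pos'])
cv2.imwrite("pics/w10.png",cams.capture("wrist"));cv2.imwrite("pics/s10.png",cv2.resize(cams.capture("scene")[130:350,130:370],None,fx=3,fy=2.7))
print(delta([.5978,.2877,.18]))
E
```

```text
time_s: 18.42
eef_pos: [0.6264, -0.2817, 0.1848]
tool_rot: [3.037, 0.788, 0.008]
force: [0.1, -0.4, -3.5]
gripper_width: 0.0247
[ 0.06332297 -0.39850709 -3.50663989] [ 0.00519135 -0.11751684  0.01368695] [ 0.62641574 -0.28169302  0.18482284]
[ 0.2534 -0.5093  0.0006]
```

View pics/s10.png

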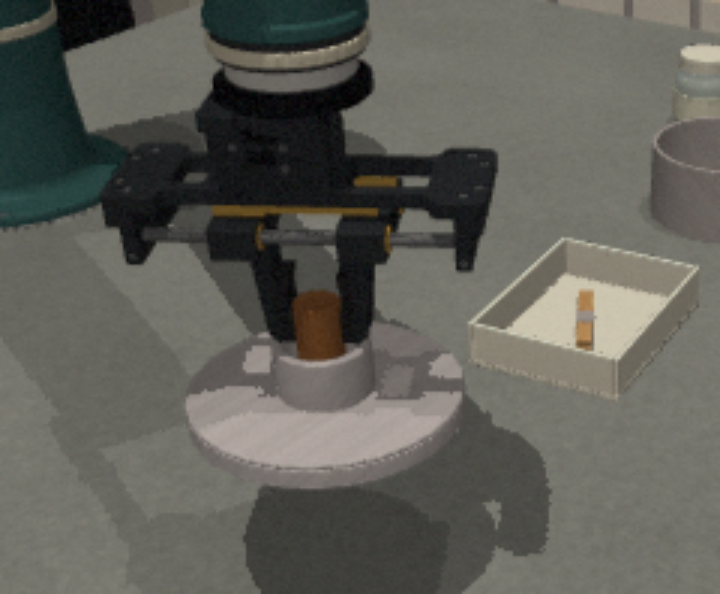

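View pics/w10.png

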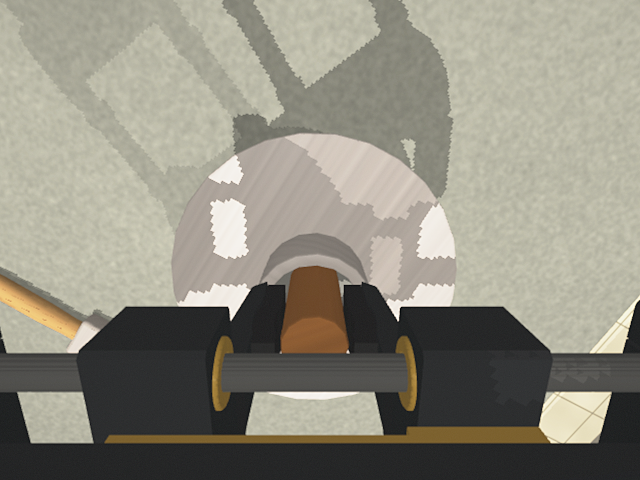

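Both lids hang level from the knob. I'll stop short of the tin so I can remeasure its rim ahead of the lid.

```bash
python3 -m creep '[[[0.023,-0.047,0],[0,0,0],0.1],[[0.023,-0.047,0],[0,0,0],0.1],[[0.023,-0.047,0],[0,0,0],0.1],[[0.023,-0.047,0],[0,0,0],0.1],[[0.023,-0.047,0],[0,0,0],0.1],[[0.023,-0.047,0],[0,0,0],0.1],[[0.023,-0.047,0],[0,0,0],0.1],[[0.023,-0.047,0],[0,0,0],0.1],[[0.023,-0.047,0],[0,0,0],0.1],[[0,0,0],[0,0,0],0.1]]'; python3 -m creep '[[[0,0,0],[0,0,0],0.1],[[0,0,0],[0,0,0],0.1]]'
python3 - <<'E'
from h import *
s=env.sense();print(s['eef_pos'],s['qd'])
im=cams.capture("wrist");cv2.imwrite("pics/w11.png",im); c=cams.calibration("wrist"); p,r=tool()
print(p,yaw_of_x())
import pickle; pickle.dump((c,p,r.as_rotvec()),open("w11.pkl","wb"))
cv2.imwrite("pics/w11c.png",cv2.resize(im[0:200,160:480],None,fx=2.5,fy=2.5,interpolation=cv2.INTER_NEAREST))
E
```

```text
time_s: 19.77
eef_pos: [0.5976, 0.1929, 0.1782]
tool_rot: [-3.038, -0.796, 0.006]
force: [0.7, -1.0, -3.9]
gripper_width: 0.025
time_s: 20.02
eef_pos: [0.5992, 0.1881, 0.1796]
tool_rot: [3.041, 0.788, -0.003]
force: [0.5, -0.0, -2.5]
gripper_width: 0.0247
[0.59922595 0.18806673 0.17960958] [-0.00871474 -0.00651481 -0.00857865  0.0037518  -0.00179541  0.00175175]
[0.59948234 0.18799239 0.17997015] 29.01326356942236
```

View pics/w11.png

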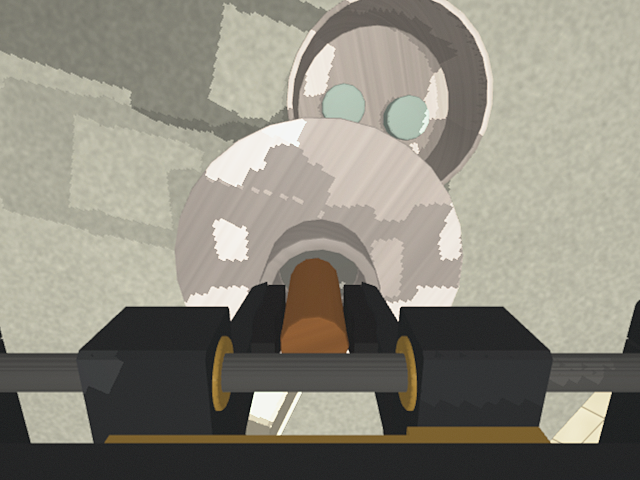

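View pics/w11c.png

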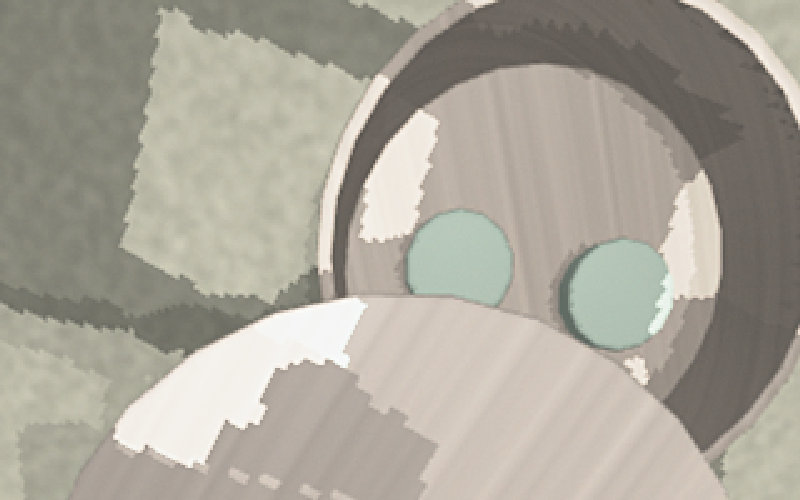

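Run:
```python
import cv2
im=cv2.imread("pics/w11.png"); cv2.imwrite("pics/w11r.png",cv2.resize(im[0:200,420:520],None,fx=4,fy=3,interpolation=cv2.INTER_NEAREST))
cv2.imwrite("pics/w11l.png",cv2.resize(im[0:130,270:400],None,fx=4,fy=4,interpolation=cv2.INTER_NEAREST))
```

```text
(no output)
```

View pics/w11r.png

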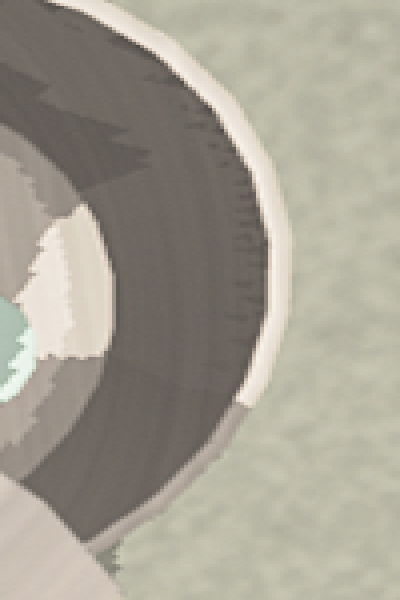

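View pics/w11l.png

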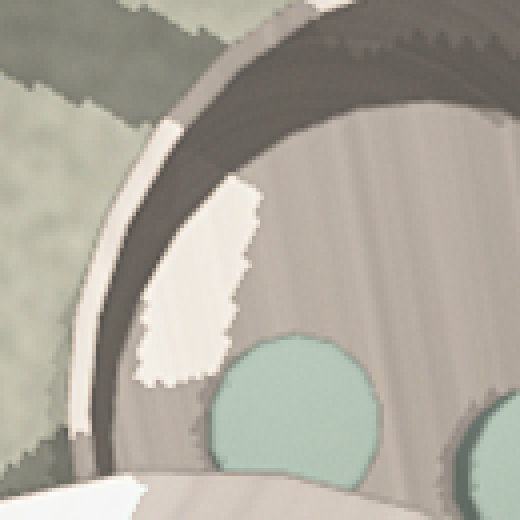

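Run:
```python
from circ import *
import pickle
c,p,rv=pickle.load(open("w11.pkl","rb")); r=R.from_rotvec(rv)
A=np.array([(100,0),(180,40),(240,105),(275,170),(292,235),(292,290),(272,370),(250,420),(200,480),(150,522)])/[4,3]+[420,0]
B=np.array([(70,430),(72,370),(78,310),(95,250),(125,185),(155,130),(220,55),(300,3)])/4+[270,0]
P=np.vstack([A,B])
for r0 in (None,.066,.065):
    x,e=circ(c,P,.075,r0); print(x,e,(r.inv().apply([*x[:2],.18]-p)).round(4))
# held lid: where is neck/knob/plate relative to TCP in image
for n,u,v in [("tab a",343.5,105),("tab b",406,118)]: 
    q=cast(c,u,v,.024); print(n,q[:2], np.hypot(*(q[:2]-x[:2])))
# plate centre: visible edge points, plate top z = TCP-.0557+.020
Q=np.array([(176,255),(181,222),(205,180),(260,132),(315,118),(370,126),(420,155),(452,200),(462,245)])
x2,e2=circ(c,Q,p[2]-.0357); print("plate",x2,e2,r.inv().apply([*x2[:2],p[2]]-p))
print("expected knob px",proj(c,p+r.apply([0,0,-.026])))
```

```text
[0.5991287  0.28925338 0.06545573] 0.0002783412786359098 [ 0.0488 -0.0887 -0.0001]
[0.59928055 0.28865542] 0.0005340196288917925 [ 0.0486 -0.0881 -0.0001]
[0.59900762 0.28972089] 0.0004761225515341152 [ 0.0489 -0.0892 -0.0001]
tab a [0.5754031  0.27879354] 0.02601116006142317
tab b [0.6226009  0.29410023] 0.02399628209580146
plate [0.60102908 0.19286086 0.07433812] 0.0006717399471589419 [ 3.71388996e-03 -3.50732630e-03 -4.92626246e-06]
expected knob px [312.40027927 337.32443705]
```

Run:
```python
import cv2
im=cv2.imread("pics/w11.png"); cv2.imwrite("pics/w11k.png",cv2.resize(im[205:365,230:400],None,fx=4.5,fy=3.6,interpolation=cv2.INTER_NEAREST))
cv2.imwrite("pics/w11p.png",cv2.resize(im[105:325,165:475],None,fx=2.5,fy=2.5,interpolation=cv2.INTER_NEAREST))
```

```text
(no output)
```

View pics/w11k.png

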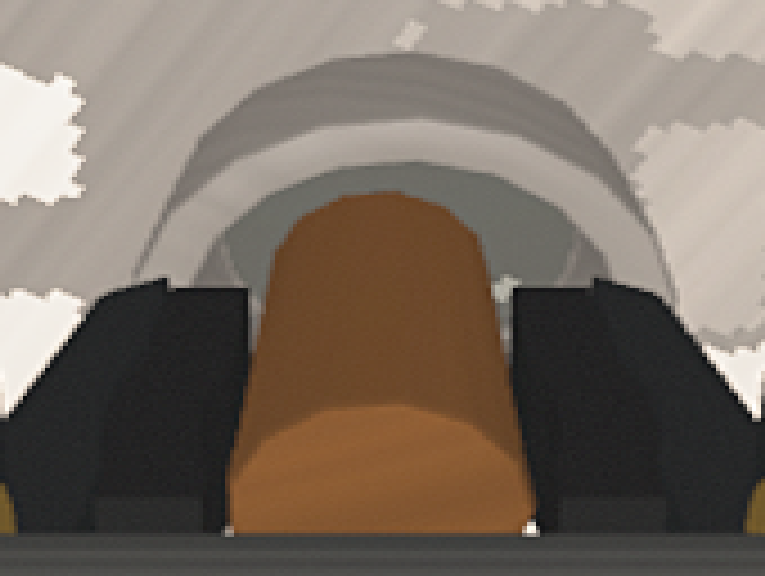

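View pics/w11p.png

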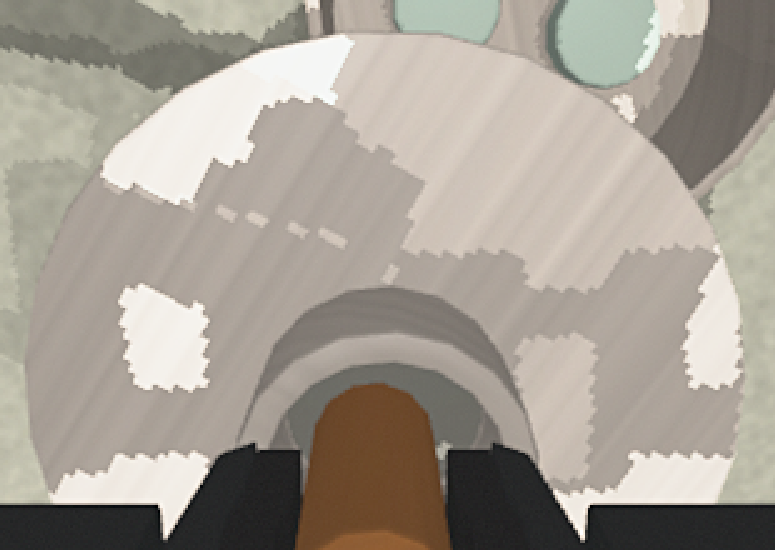

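Run:
```python
from circ import *
import pickle
c,p,rv=pickle.load(open("w11.pkl","rb")); r=R.from_rotvec(rv)
def t(u,v,dz): return (r.inv().apply(cast(c,u,v,p[2]+dz)-p)*1000).round(2)
print("knob back (-13)",t(315,317,.0263),"neck back (-27)",t(320,238.3,-.0017),"plate back (-76)",t(318,118.2,-.0357))
print("knob LR",t(230+230/4.5,337,.0263),t(230+535/4.5,337,.0263))
print("neck LR",t(230+140/4.5,205+268/3.6,-.0017),t(230+675/4.5,205+285/3.6,-.0017))
Q=np.array([(26,370),(32,315),(55,240),(100,172),(180,95),(250,55),(330,35),(400,33),(480,42),(560,73),(640,125),(700,190),(732,270),(743,340),(740,420)])/2.5+[165,105]
for f in (.076,None):
  x,e=circ(c,Q,p[2]-.0357,f); print("plate",x,e,(r.inv().apply([*x[:2],p[2]]-p)*1000).round(2))
```

```text
knob back (-13) [  0.94  -8.42 -26.3 ] neck back (-27) [  3.06 -29.57   1.7 ] plate back (-76) [  2.42 -77.94  35.7 ]
knob LR [-11.4   -0.3  -26.28] [ 13.29  -0.33 -26.32]
neck LR [-22.11 -11.16   1.73] [28.98 -9.01  1.66]
plate [0.60164404 0.19156268] 0.0007708049765622854 [ 3.62 -2.07 -0.  ]
plate [0.6007431  0.19289828 0.07469335] 0.00043047688947689687 [ 3.48 -3.68 -0.  ]
```

The outer lid slid about 6 mm forward on the flange when the arm stopped: a gap now shows between the knob and the near edge of the neck. I'll reverse that with a gentle run backwards and the same kind of stop, then look again.

```bash
python3 -m creep '[[[-0.0045,0.009,0],[0,0,0],0.1],[[-0.009,0.018,0],[0,0,0],0.1],[[-0.0135,0.027,0],[0,0,0],0.1],[[-0.018,0.036,0],[0,0,0],0.1],[[-0.022,0.045,0],[0,0,0],0.1],[[-0.022,0.045,0],[0,0,0],0.1],[[0,0,0],[0,0,0],0.1],[[0,0,0],[0,0,0],0.1]]'
python3 - <<'E'
from h import *
im=cams.capture("wrist");cv2.imwrite("pics/w12.png",im)
cv2.imwrite("pics/w12p.png",cv2.resize(im[105:325,165:475],None,fx=2.5,fy=2.5,interpolation=cv2.INTER_NEAREST))
E
```

```text
time_s: 21.08
eef_pos: [0.6092, -0.0123, 0.1808]
tool_rot: [-3.041, -0.786, -0.0]
force: [0.5, 0.8, -3.6]
gripper_width: 0.0252
```

View pics/w12p.png

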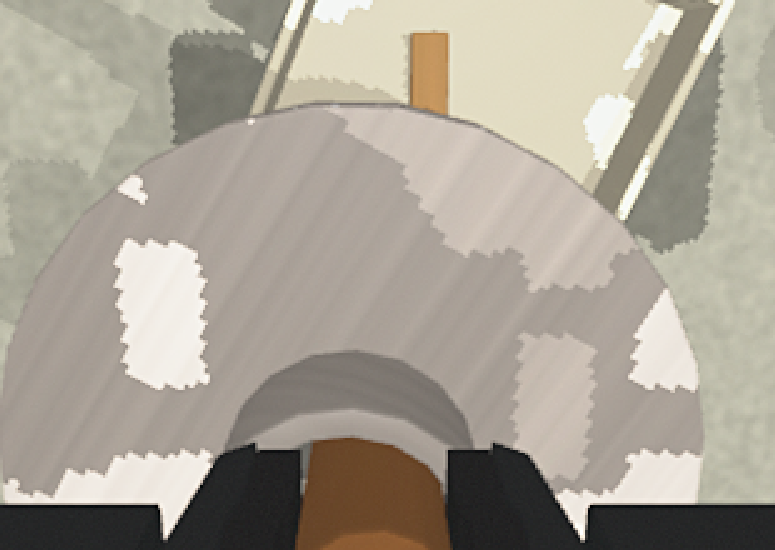

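It slid the other way, to contact. The lid slides easily, so I'll run forward gently and stop from a lower speed this time.

```bash
python3 -m creep '[[[0.0046,-0.0089,0],[0,0,0],0.1],[[0.009,-0.018,0],[0,0,0],0.1],[[0.0137,-0.0267,0],[0,0,0],0.1],[[0.018,-0.0356,0],[0,0,0],0.1],[[0.018,-0.0356,0],[0,0,0],0.1],[[0.0137,-0.0267,0],[0,0,0],0.1],[[0.0114,-0.0223,0],[0,0,0],0.1],[[0.0114,-0.0223,0],[0,0,0],0.1],[[0,0,0],[0,0,0],0.1],[[0,0,0],[0,0,0],0.1]]'
python3 - <<'E'
from h import *
im=cams.capture("wrist");cv2.imwrite("pics/w13.png",im)
cv2.imwrite("pics/w13p.png",cv2.resize(im[105:325,165:475],None,fx=2.5,fy=2.5,interpolation=cv2.INTER_NEAREST))
E
```

```text
time_s: 22.38
eef_pos: [0.6007, 0.2097, 0.1806]
tool_rot: [3.04, 0.792, -0.001]
force: [0.3, -0.5, -2.9]
gripper_width: 0.025
```

View pics/w13p.png

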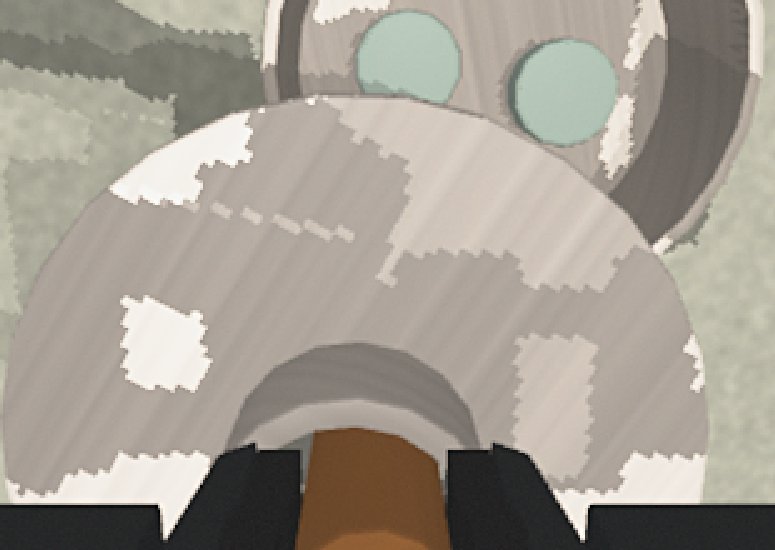

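```bash
python3 -m creep '[[[0.0046,-0.0089,0],[0,0,0],0.1],[[0.009,-0.018,0],[0,0,0],0.1],[[0.0137,-0.0267,0],[0,0,0],0.1],[[0.0168,-0.0329,0],[0,0,0],0.1],[[0,0,0],[0,0,0],0.1],[[0,0,0],[0,0,0],0.1],[[0,0,0],[0,0,0],0.1]]'
python3 - <<'E'
from h import *
im=cams.capture("wrist");cv2.imwrite("pics/w14.png",im);print(tool()[0])
cv2.imwrite("pics/w14p.png",cv2.resize(im[105:325,165:475],None,fx=2.5,fy=2.5,interpolation=cv2.INTER_NEAREST))
E
```

```text
time_s: 23.3
eef_pos: [0.5977, 0.3052, 0.1806]
tool_rot: [3.041, 0.788, -0.001]
force: [0.3, 0.0, -4.2]
gripper_width: 0.0249
[0.59781627 0.30499022 0.18062384]
```

View pics/w14p.png

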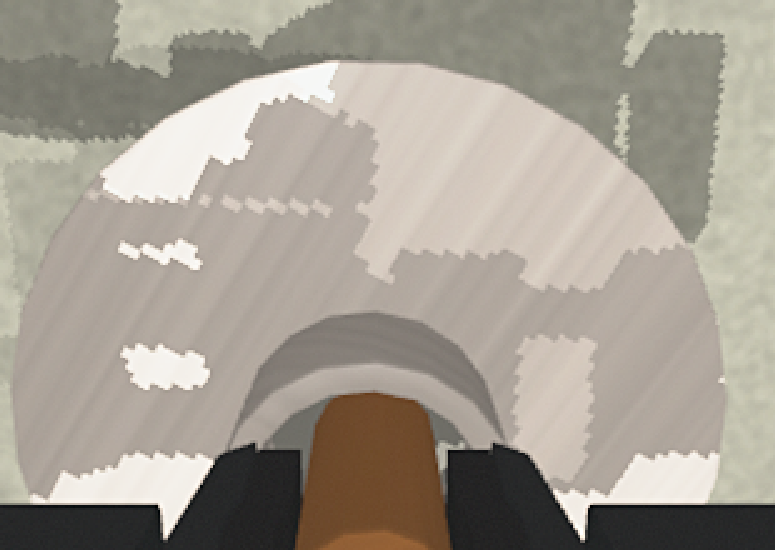

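Run:
```python
from circ import *
c=cams.calibration("wrist"); p,r=tool()
def t(u,v,dz): return (r.inv().apply(cast(c,u,v,p[2]+dz)-p)*1000).round(2)
print("w9 knob back", [t(305.5,308.25,d) for d in (.020,.022,.024)])
print("w11 knob back", [t(315,317,d) for d in (.022,.024,.0263)])
print("w10 plate near", t(314,133,-.0357),t(314,133,-.038), "w14", t(314,105+60/2.5,-.0357))
Q=np.array([(13,390),(25,295),(60,225),(105,165),(180,110),(270,72),(340,60),(400,60),(460,67),(560,108),(640,170),(690,240),(715,310),(725,380)])/2.5+[165,105]
for f in (.076,None):
  x,e=circ(c,Q,p[2]-.0357,f); print("plate",x,e,(r.inv().apply([*x[:2],p[2]]-p)*1000).round(2))
# neck near outer edge w14
print("neck near(-27)",t(314,105+363/2.5,-.0017))
print("knob in w14 face L/R at neck level")
im=cv2.imread("pics/w14.png"); cv2.imwrite("pics/w14k.png",cv2.resize(im[205:365,230:400],None,fx=4.5,fy=3.6,interpolation=cv2.INTER_NEAREST))
```

```text
w9 knob back [array([ -2.6 ,  -8.66, -20.  ]), array([ -2.55,  -9.68, -22.  ]), array([ -2.5 , -10.71, -24.  ])]
w11 knob back [array([  0.95,  -6.1 , -22.  ]), array([  0.95,  -7.18, -24.  ]), array([  0.94,  -8.43, -26.3 ])]
w10 plate near [  0.56 -71.32  35.69] [  0.56 -71.3   37.99] w14 [  0.56 -73.13  35.69]
plate [0.59909778 0.30264281] 0.0005554047667976113 [-0.02  2.67  0.  ]
plate [0.59837077 0.30387538 0.07483863] 0.00028510103916514975 [-0.06  1.24  0.  ]
neck near(-27) [  0.57 -24.38   1.7 ]
knob in w14 face L/R at neck level
```

View pics/w14k.png

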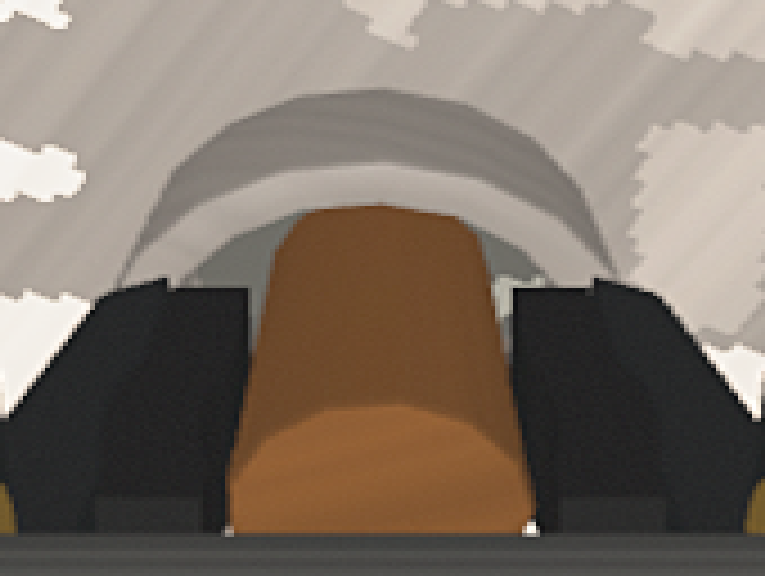

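Run:
```python
from circ import *
c=dict(cams.calibration("wrist")); p,r=tool()
T=r.inv().apply(np.array(c["origin"])-p); rc=r.inv()*R.from_rotvec(c["orientation"])
p3=np.array([.6007,.2097,.1806]); r3=R.from_rotvec([3.04,.792,-.001]); 
c["origin"]=p3+r3.apply(T); c["orientation"]=(r3*rc).as_rotvec()
P=np.array([(275,0),(267,35),(262,70),(264,95),(763,20),(760,60),(745,130),(715,190),(675,240)])/2.5+[165,105]
for f in (.0655,.066,None): print(circ(c,P,.075,f))
print(p,delta([.5968,.2919,.18]))
im=cv2.imread("pics/w13.png"); cv2.imwrite("pics/w13t.png",cv2.resize(im[0:220,250:490],None,fx=3,fy=2.7,interpolation=cv2.INTER_NEAREST))
```

```text
(array([0.59789065, 0.29028204]), np.float64(0.000923349948253997))
(array([0.59750471, 0.29117294]), np.float64(0.0013381568386233954))
(array([0.59844263, 0.28929969, 0.06469265]), np.float64(0.0005004617017978584))
[0.59781627 0.30499022 0.18062384] [-0.0072  0.0109  0.0006]
```

View pics/w13t.png

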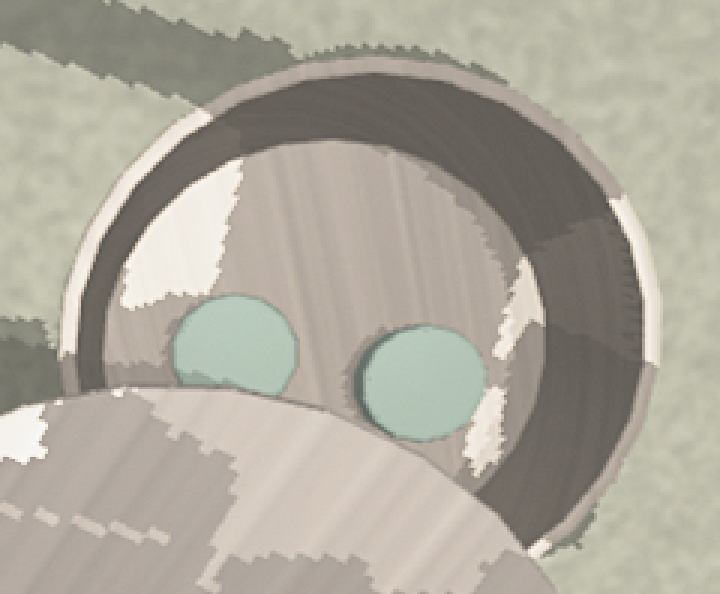

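Run:
```python
from circ import *
c=dict(cams.calibration("wrist")); p,r=tool()
T=r.inv().apply(np.array(c["origin"])-p); rc=r.inv()*R.from_rotvec(c["orientation"])
p3=np.array([.6007,.2097,.1806]); r3=R.from_rotvec([3.04,.790,-.001]); 
c["origin"]=p3+r3.apply(T); c["orientation"]=(r3*rc).as_rotvec()
P=np.array([(60,340),(68,270),(90,205),(130,145),(180,105),(250,70),(320,57),(400,57),(480,75),(550,115),(610,180),(645,250),(662,330),(655,390),(630,460),(590,515)])/[3,2.7]+[250,0]
for f in (.066,None): x,e=circ(c,P,.075,f); print(x,e,(r3.inv().apply([*x[:2],p3[2]]-p3)*1000).round(1))
```

```text
[0.59785916 0.28867309] 0.0009115566823318391 [ 36.  -70.4  -0.1]
[0.59782972 0.28823313 0.06637325] 0.0009204063462677332 [ 35.7 -70.   -0.1]
```

```bash
python3 -m creep '[[[-0.004,0.0055,0],[0,0,0],0.1],[[-0.004,0.0055,0],[0,0,0],0.1],[[0,0,0.02],[0,0,0],0.1],[[0,0,0.015],[0,0,0],0.1],[[0,0,0],[0,0,0],0.1],[[0,0,0],[0,0,0],0.1]]'
python3 - <<'E'
from h import *
im=cams.capture("wrist");cv2.imwrite("pics/w15.png",im);print(tool()[0],delta([.5961,.2915,.12]))
cv2.imwrite("pics/w15p.png",cv2.resize(im[105:325,165:475],None,fx=2.5,fy=2.5,interpolation=cv2.INTER_NEAREST))
im=cams.capture("scene"); cv2.imwrite("pics/s15.png",cv2.resize(im[90:250,280:480],None,fx=4,fy=3.7))
E
```

```text
time_s: 24.1
eef_pos: [0.596, 0.2924, 0.1452]
tool_rot: [3.041, 0.79, -0.001]
force: [-0.2, -0.5, -3.9]
gripper_width: 0.0247
[0.59639198 0.29257704 0.1458672 ] [-0.0008  0.0008  0.0259]
```

View pics/w15p.png

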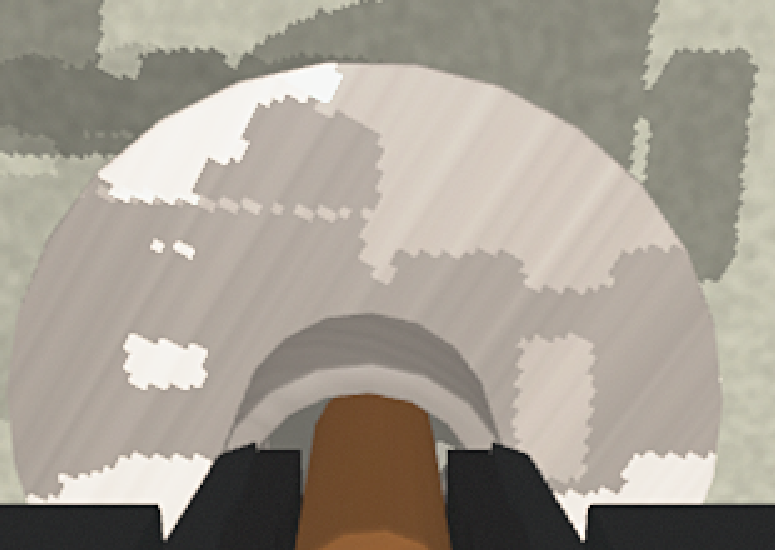

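View pics/s15.png

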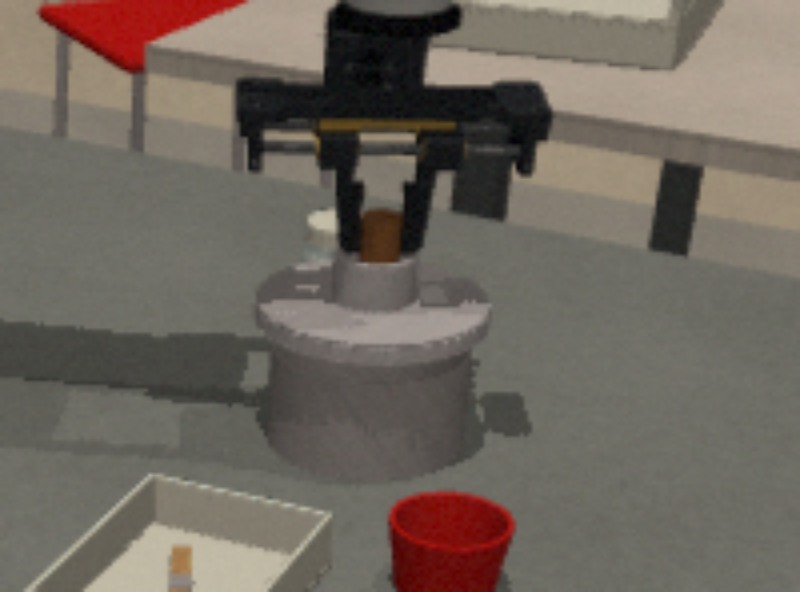

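The pair sits concentrically above the tin. I'll lower it in small steps, watching the force.

```bash
python3 -m creep '[[[-0.0005,0.0005,0.008],[0,0,0],0.1],[[0,0,0.006],[0,0,0],0.1],[[0,0,0.005],[0,0,0],0.1],[[0,0,0.003],[0,0,0],0.1],[[0,0,0],[0,0,0],0.1]]';python3 -m creep '[[[0,0,0.002],[0,0,0],0.1],[[0,0,0.0015],[0,0,0],0.1],[[0,0,0],[0,0,0],0.1]]'
python3 - <<'E'
from h import *
s=env.sense();print(s['force'],s['wrist_torque'],s['eef_pos'])
im=cams.capture("wrist");cv2.imwrite("pics/w16.png",im)
im=cams.capture("scene"); cv2.imwrite("pics/s16.png",cv2.resize(im[90:250,280:480],None,fx=4,fy=3.7))
E
```

```text
time_s: 24.82
eef_pos: [0.5957, 0.2915, 0.1232]
tool_rot: [3.041, 0.789, -0.001]
force: [-0.1, 0.7, -4.2]
gripper_width: 0.0249
time_s: 25.2
eef_pos: [0.5958, 0.2916, 0.1201]
tool_rot: [3.041, 0.789, -0.0]
force: [-0.1, 1.0, -3.8]
gripper_width: 0.0251
[-0.05739687  0.95319246 -3.82789562] [-0.02824494 -0.07911795 -0.07548076] [0.59583788 0.29156439 0.12011364]
```

View pics/s16.png

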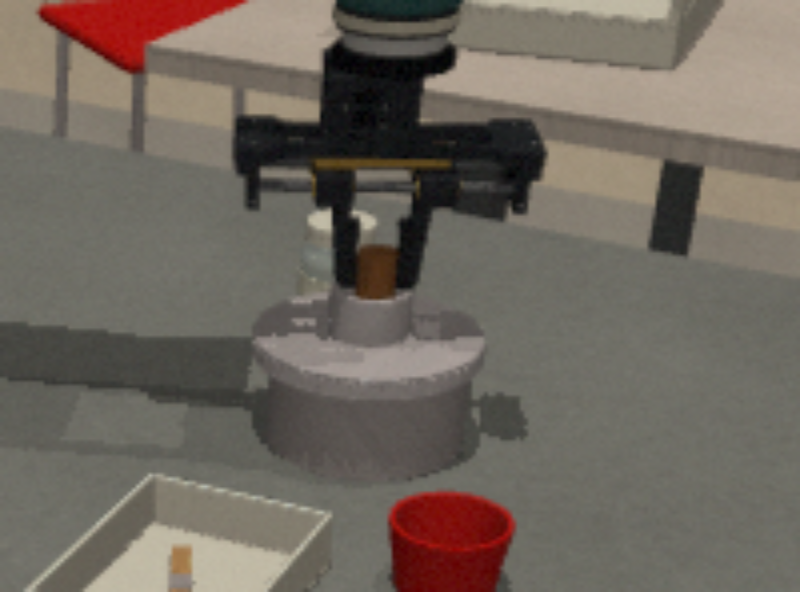

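View pics/w16.png

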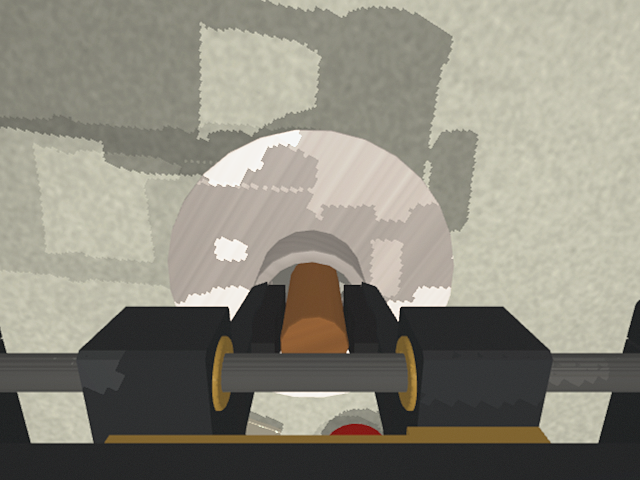

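```bash
python3 -m creep '[[[0,0,0.001],[0,0,0],0.1],[[0,0,0],[0,0,0],0.1]]';python3 -m creep '[[[0,0,0.001],[0,0,0],0.1],[[0,0,0],[0,0,0],0.1]]'
```

```text
time_s: 25.55
eef_pos: [0.5959, 0.2915, 0.1191]
tool_rot: [3.041, 0.789, -0.0]
force: [-0.6, -0.1, -4.0]
gripper_width: 0.0247
time_s: 25.8
eef_pos: [0.5961, 0.2916, 0.1187]
tool_rot: [-3.041, -0.789, -0.0]
force: [-1.2, 0.3, -1.4]
gripper_width: 0.0251
```

Contact begins at z ≈ 0.1187, against the expected 0.1187. I'll press a little further.

```bash
python3 -m creep '[[[0,0,0.0008],[0,0,0],0.1],[[0,0,0],[0,0,0],0.1]]'; python3 -c "
from workcell import env;s=env.sense();print(s['force'],s['wrist_torque'],s['eef_pos'])"
```

```text
time_s: 26.05
eef_pos: [0.5961, 0.2916, 0.1186]
tool_rot: [-3.041, -0.789, -0.001]
force: [-3.4, -1.3, 6.0]
gripper_width: 0.0254
[-3.43016229 -1.29912048  5.95100724] [-0.33743428  0.50058891 -0.03426237] [0.5960596  0.2916217  0.11859992]
```

```bash
python3 -m creep '[[[0,0,-0.0006],[0,0,0],0.1],[[0,0,0],[0,0,0],0.5],[[0,0,0],[0,0,0],0.5],[[0,0,0],[0,0,0],0.5],[[0,0,-0.02],[0,0,0],0.5],[[0,0,-0.04],[0,0,0],0.6],[[0,0,-0.05],[0,0,0],0.85],[[0,0,-0.02],[0,0,0],0.85],[[0,0,0],[0,0,0],0.85],[[0,0,0],[0,0,0],0.85]]';python3 -m creep '[[[0,0,0],[0,0,0],0.85]]'
python3 - <<'E'
from h import *
import pickle
im=cams.capture("wrist");cv2.imwrite("pics/w17.png",im); c=cams.calibration("wrist");p,r=tool();print(p)
pickle.dump((c,p,r.as_rotvec()),open("w17.pkl","wb"))
cv2.imwrite("pics/w17c.png",cv2.resize(im[105:325,165:475],None,fx=2.5,fy=2.5,interpolation=cv2.INTER_NEAREST))
im=cams.capture("scene"); cv2.imwrite("pics/s17.png",cv2.resize(im[90:250,280:480],None,fx=4,fy=3.7))
E
```

```text
time_s: 27.3
eef_pos: [0.5949, 0.2911, 0.2458]
tool_rot: [3.04, 0.789, -0.005]
force: [-0.1, -0.1, -0.6]
gripper_width: 0.0747
time_s: 27.42
eef_pos: [0.5947, 0.291, 0.2451]
tool_rot: [3.04, 0.789, -0.007]
force: [-0.9, -0.6, -0.1]
gripper_width: 0.0749
[0.59484789 0.29107936 0.24540056]
```

View pics/w17c.png

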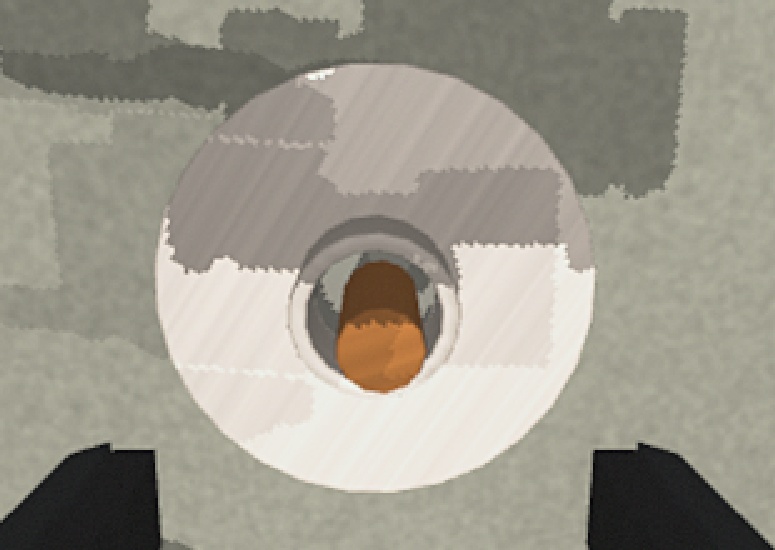

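View pics/s17.png

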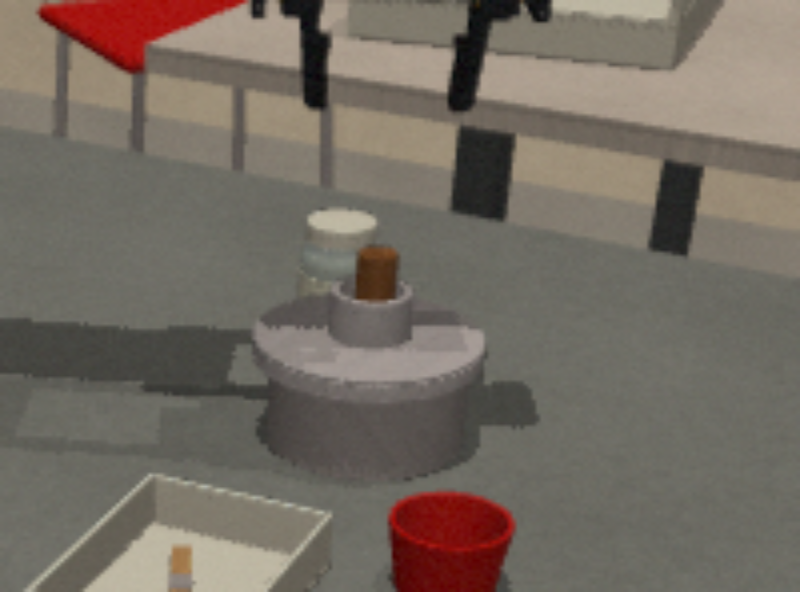

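Both lids sit level on the tin. Next I'll measure the neck relative to the hand.

Run:
```python
from circ import *
import pickle
c,p,rv=pickle.load(open("w17.pkl","rb")); r=R.from_rotvec(rv)
def show(n,P,z):
    P=np.array(P)/2.5+[165,105]; x,e=circ(c,P,z); print(n,x,round(e,4),(r.inv().apply([*x[:2],p[2]]-p)*1000).round(2))
show("plate",[(155,280),(595,280),(375,63),(375,492)],.083)
show("neck",[(289,310),(461,305),(375,231),(375,398)],.117)
show("knob",[(337,348),(427,348),(382,392),(382,306)],.145)
print("tool z",r.as_matrix()[:,2], yaw_of_x())
```

```text
plate [0.59676658 0.28896611 0.07528683] 0.0 [ 0.65  2.78 -0.  ]
neck [0.59670699 0.28947903 0.0265587 ] 0.0 [ 0.85  2.3  -0.  ]
knob [0.59929518 0.28882471 0.0125515 ] 0.0 [ 2.79  4.13 -0.01]
tool z [-0.00378118 -0.00169943 -0.99999141] 29.103981738998
```

```bash
python3 -m creep '[[[0.0002,0.0025,0.02],[0,0,0],0.85],[[0,0,0.05],[0,0,0],0.85],[[0,0,0.04],[0,0,0],0.85],[[0,0,0.025],[0,0,0],0.85],[[0,0,0.013],[0,0,0],0.85],[[0,0,0.005],[0,0,0],0.85],[[0,0,0],[0,0,0],0.85]]'
python3 - <<'E'
from h import *
s=env.sense();print(s['force'],s['eef_pos'],R.from_rotvec(s['tool_rot']).as_matrix()[:,2])
im=cams.capture("wrist");cv2.imwrite("pics/w18.png",im)
im=cams.capture("scene"); cv2.imwrite("pics/s18.png",cv2.resize(im[90:250,280:480],None,fx=4,fy=3.7))
E
```

```text
time_s: 28.4
eef_pos: [0.5977, 0.2896, 0.0954]
tool_rot: [-3.041, -0.789, -0.001]
force: [-0.2, 0.3, 0.1]
gripper_width: 0.0747
[-0.20895961  0.32449328  0.12293407] [0.59773044 0.28963849 0.09541119] [ 7.40438209e-04  3.07821876e-04 -9.99999678e-01]
```

View pics/w18.png

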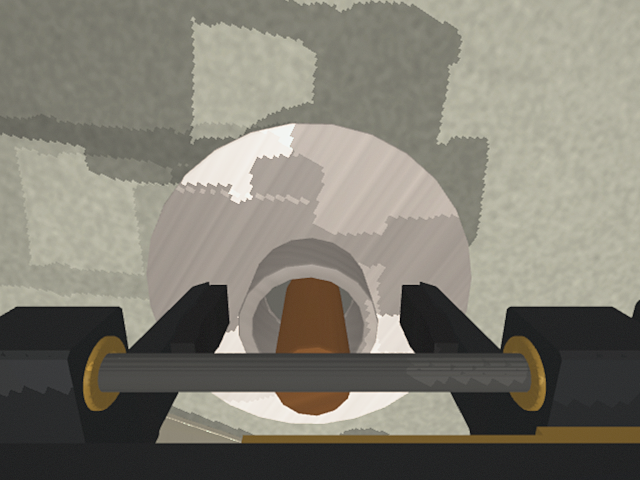

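View pics/s18.png

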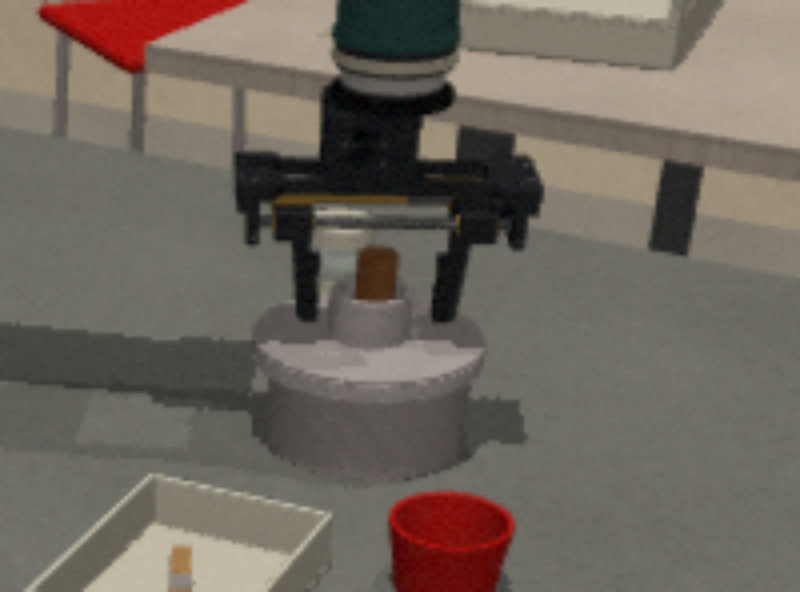

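Run:
```python
from circ import *
c=cams.calibration("wrist"); p,r=tool()
def t(u,v,dz): return (r.inv().apply(cast(c,u,v,p[2]+dz)-p)*1000).round(2)
im=cv2.imread("pics/w18.png"); cv2.imwrite("pics/w18c.png",cv2.resize(im[220:360,220:410],None,fx=4,fy=4,interpolation=cv2.INTER_NEAREST))
print(t(309,263,.0216),t(240,320,.0216),t(378,320,.0216),"plate near",t(309,123,-.0124))
```

```text
[ -1.2  -27.21 -21.61] [-27.03  -4.62 -21.67] [ 24.47  -4.56 -21.54] plate near [ -1.47 -75.37  12.38]
```

View pics/w18c.png

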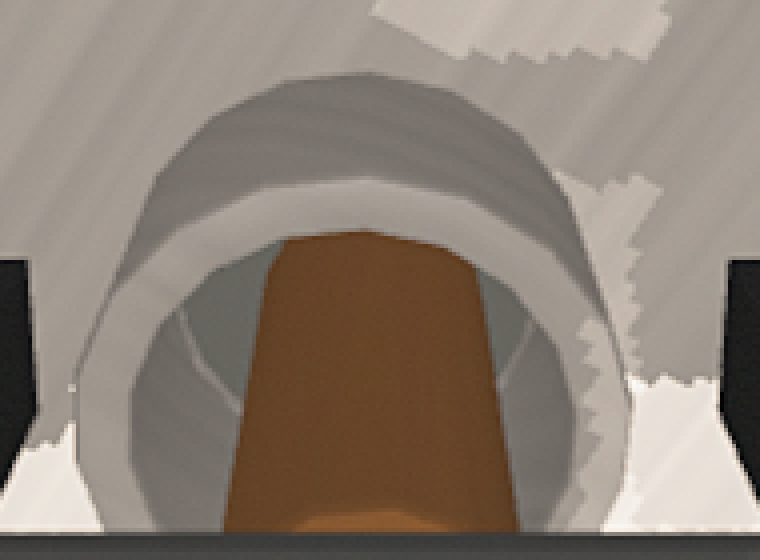

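```bash
python3 -m creep '[[[-0.0021,0,0.004],[0,0,0],0.85],[[0,0,0],[0,0,0],0.85],[[0,0,0],[0,0,0],0.66],[[0,0,0],[0,0,0],0.66]]' 30;  python3 - <<'E'
from h import *
s=env.sense();print(s['force'],s['eef_pos'])
im=cams.capture("wrist");cv2.imwrite("pics/w19.png",im)
cv2.imwrite("pics/w19c.png",cv2.resize(im[220:360,220:410],None,fx=4,fy=4,interpolation=cv2.INTER_NEAREST))
E
```

```text
time_s: 29.0
eef_pos: [0.5956, 0.2885, 0.0912]
tool_rot: [-3.041, -0.789, -0.0]
force: [0.2, -0.3, -0.8]
gripper_width: 0.0587
[ 0.20004062 -0.30281839 -0.76728341] [0.59556675 0.28849872 0.0911722 ]
```

View pics/w19c.png

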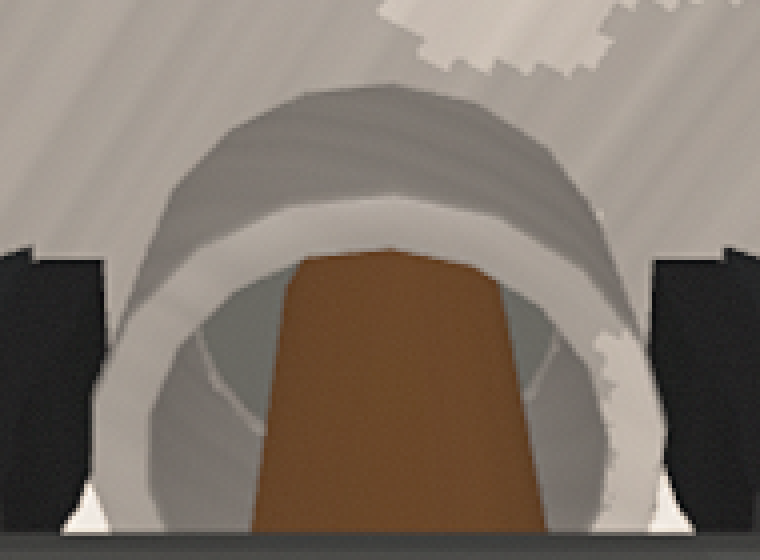

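The neck is centred between the jaws, so I'll close on it.

```bash
python3 -m creep '[[[0,0,0],[0,0,0],0.5],[[0,0,0],[0,0,0],0.5],[[0,0,0],[0,0,0],0.5],[[0,0,0],[0,0,0],0.5]]' 40; python3 -c "
from workcell import env;s=env.sense();print(s['force'],s['wrist_torque'],s['eef_pos'])"
```

```text
time_s: 29.55
eef_pos: [0.5955, 0.2885, 0.0911]
tool_rot: [-3.041, -0.789, -0.0]
force: [0.5, -0.4, -0.1]
gripper_width: 0.052
[ 0.45135383 -0.42103181 -0.14593884] [ 0.00679887 -0.12338534 -0.0644489 ] [0.59552885 0.28848634 0.09106271]
```

```bash
python3 -m creep '[[[0,0,-0.004],[0,0,0],0.5],[[0,0,-0.01],[0,0,0],0.5],[[0,0,-0.02],[0,0,0],0.5],[[0,0,-0.025],[0,0,0],0.5],[[0,0,-0.025],[0,0,0],0.5],[[0,0,-0.025],[0,0,0],0.5],[[0,0,-0.02],[0,0,0],0.5],[[0,0,-0.01],[0,0,0],0.5],[[0,0,0],[0,0,0],0.5],[[0,0,0],[0,0,0],0.5]]'
python3 - <<'E'
from h import *
s=env.sense();print(s['force'],s['wrist_torque'],s['eef_pos'],R.from_rotvec(s['tool_rot']).as_matrix()[:,2])
im=cams.capture("wrist");cv2.imwrite("pics/w20.png",im)
im=cams.capture("scene"); cv2.imwrite("pics/s20.png",cv2.resize(im[60:250,280:480],None,fx=4,fy=3.1))
E
```

```text
time_s: 30.8
eef_pos: [0.5948, 0.2882, 0.2287]
tool_rot: [3.04, 0.789, -0.003]
force: [0.2, 0.2, -2.4]
gripper_width: 0.0526
[ 0.21160088  0.19462807 -2.38918116] [-0.04325118 -0.13434153 -0.02247494] [0.59482952 0.28818822 0.22872852] [-1.92240070e-03 -8.58087416e-04 -9.99997784e-01]
```

View pics/s20.png

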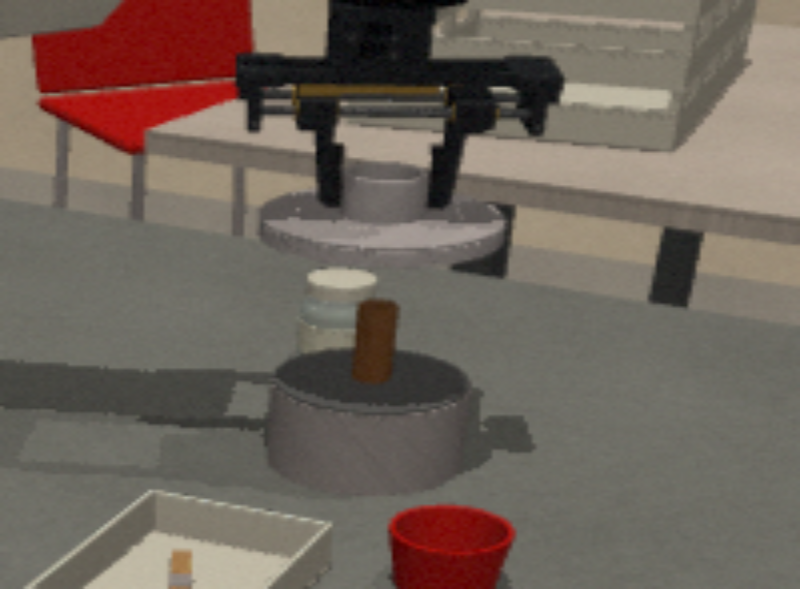

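View pics/w20.png

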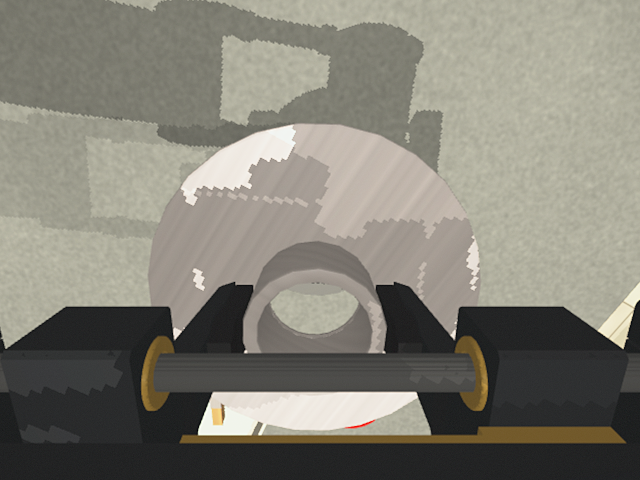

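The outer lid is clear and the inner lid remains on the tin. Before handing in, I'll check that the knob is vertical and at its seated height.

Run:
```python
from h import *
im=cams.capture("scene"); c=cams.calibration("scene")
for z in (.145,.079,.075,0): print(z,proj(c,[.5985,.2888,z]).round(1))
t=np.linspace(0,2*np.pi,9)[:-1]
x=im[120:220,330:420].copy(); x=cv2.resize(x,None,fx=6,fy=6,interpolation=cv2.INTER_CUBIC)
cv2.imwrite("pics/s21.png",x)
hsv=cv2.cvtColor(im,cv2.COLOR_BGR2HSV); m=((hsv[...,0]<15)&(hsv[...,1]>120)).astype(np.uint8); m[:, :360]=0; m[:,392:]=0; m[:140]=0; m[200:]=0
for v in range(150,186,4):
    u=np.where(m[v])[0]; print(v,u.min() if len(u) else None,u.max() if len(u) else None)
s=env.sense();print(s['time_s'],s['eef_pos'],s['gripper_width'],s['force'])
cv2.imwrite("pics/t21.png",cv2.resize(cams.capture("top")[170:320,130:330],None,fx=4,fy=4))
```

```text
0.145 [374.5 157.1]
0.079 [372.7 180.8]
0.075 [372.6 182.2]
0 [370.7 207.5]
150 None None
154 None None
158 370 377
162 370 378
166 370 377
170 369 377
174 369 376
178 369 377
182 369 376
30.95 [0.59486094 0.28818814 0.22855825] 0.05217199969152482 [-0.99058124 -0.18702698 -1.13456192]
```

View pics/s21.png

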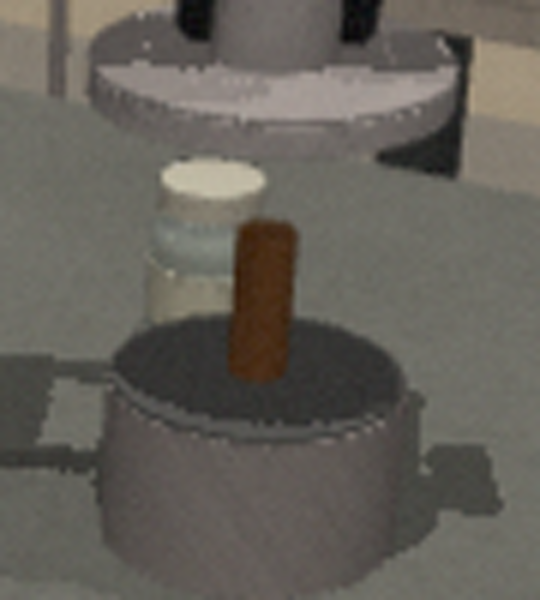

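The knob runs from about (374,157) to (373,182), matching a vertical, seated lid (predicted (374.5,157) to (372.7,181)). I'm handing in.

```bash
python3 -c "
from workcell import env; print(env.hand_in()); s=env.sense(); print(s['time_s'],s['gripper_width'])"
```

```text
the job is handed in; nothing more can be done
None
the job is handed in; nothing more can be done
```

The job is done and handed in at about 31 s. Both tablets are in the tin and the peg is in the tray. The lid pair was lowered onto the tin and the outer lid lifted off by its neck; the gripper still holds it level above the knob.

**Last checks**
- **Inner lid:** during lowering it met the rim at a tool height of 118.7 mm, as expected. In the final scene picture the knob lines up within about a pixel of where a vertical, seated lid should be. After the lift it sits level on the rim.
- **Outer lid:** its lower edge is about 58 mm above the knob top. It is level to about 0.1°, and the grip reads 52 mm on the 54 mm neck.
- **Bystanders:** the arm went nowhere near the cup, jar or brush. The cup and jar look undisturbed in the last pictures; I didn't take a separate final look at the brush.

**What went wrong or disagreed**
- **Outer lid slid:** it slipped about 6 mm on the inner lid when the arm stopped near the tin. I brought it back to within about 2 mm of centre with two controlled stops before lowering.
- **Off-centre readings:** pictures taken before the arm settled were 2–4 mm off, so I corrected both jaw positions from close-up views. The knob was still held about 4 mm off along the pads, and I allowed for that when placing the lids on the tin.
- **Tin position:** three measurements agreed to within about 1.5 mm, well inside the lid's 5 mm clearance.
- **Force:** the last wrist force reading was noisy, −1.1 N against −2.4 N just before.

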